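# Lid and latch a transit case

## Robot

A 6-joint arm with a two-finger parallel gripper is mounted at the origin on a cart in front of the work surface, level with it; the furniture and walls round the work are solid. World frame = base frame: x ahead of the robot, y to its left, z up, the work surface at z = 0. Lengths are in m, angles in degrees, forces in N, time in s.
With the tool pointing down it reaches from about 0.4 to 0.825 m from the base axis. Payload 7 kg.
Tool frame: the origin (TCP) lies midway between the tips of the shut fingers; the grasp point (between the pads) lies 19 mm behind it (ctrl.hold_point_z is the distance from the TCP to the grasp point, in m); z points along the fingers, x is the direction in which the jaws open and shut, and the axes are right-handed (so a half turn about z gives the same grasp; the last joint's range is limited). The gripper opens to 88 mm and grips with 3 to 60 N. Pads are 19 mm wide; open, the fingers measure 130 mm over their backs; the gripper's body (78 mm by 193 mm) begins 47 mm behind the grasp point.
Start: joints at [85.663, 20.546, 0.682, 0, -70.136, -16.507], TCP at [0.24, 0.631, 0.227] pointing down, gripper open.
Joint ranges: [-176.03, 176.03], [-82.01, 121.73], [-58.28, 71.71], [-173.87, 95.51], [-174.79, -0.11], [-173.66, 173.66]. Speed limits (degrees/s): [136.94, 136.94, 172.46, 180, 180, 180].

## Interface

Orientations are given as [roll, pitch, yaw] about the fixed x, y, z axes, in that order (R = Rz(yaw) Ry(pitch) Rx(roll)).
In Python, from plant import ctrl gives the robot as it stands.
- The arm moves only by the tool apply_moves, never from a script. Its argument "motion" is a list of rows, each a list of 2 entries, a list of its own where there are three numbers: the shift along the world's x, y, z in cm, then the turn about the world's z in degrees. In form: [[[tx, ty, tz], roll], ...]. A call has 1 to 10 rows; each row is the pose to reach, as a shift and turn from the pose commanded when the call began; what a row does not reach only later rows make up. A row lasts 1/10 s, in which the tool goes at most 50 mm and 8.59 degrees, less where a joint would pass 70% of its speed; a pose out of reach is approached as far as the arm can. A call with a gripper value outside its range is refused whole. "hand" is the finger opening in cm, from 0 to 8.76, set as the call begins (left out, the last holds). The fingers move at their own pace and stop on an object; the grip force is fixed at half the most. Time passes only in rows, so rows that repeat a pose let the fingers close. It gives the time, the measured TCP pose, the force and the opening at its end, in the units of the state.
- ctrl.get_obs(): the state, without advancing time (a new reading comes with each control period).
- ctrl.snapshot(name): name is "scene" or "top" or "wrist"; returns (picture, depth): 480x640x3 uint8, blue, green, red; 480x640 float32, m along the optical axis (not along the pixel's ray), 0 where there is no reading.
- ctrl.camera_model(name): a dict with "fx", "fy", "cx", "cy" (pixels), "cam_to_world" (4x4, takes a point from camera to world coordinates); the wrist camera has in their place "tool_from_camera" (4x4, takes a point from camera to tool coordinates, whose origin is the TCP and whose axes are the tool frame's). Camera axes: x right, y down, z forward; pixel columns grow to the right and rows downward; lengths in m; the calibration is good to about 2 mm. A picture is of the moment at which its call begins: read the wrist's pose just before it. camera_model takes no time and is no camera call.
- ctrl.close_job(): hands the job in, once; it reports no verdict.
The state is a dict: "clock": time; "joint_pos": joint angles; "qvel": joint speeds; "tau": joint torques, N m; "tool_pos": TCP position; "orientation": TCP orientation; "force": force on the tool from outside, world axes, zero at the start; "moment": the same for the moment, N m; "opening": finger opening in m.
Only numpy, scipy, OpenCV 4.12 (cv2) and the standard library are available. Lean on these libraries where they do the work, as an engineer would, in place of code of your own. Each camera call takes 0.05 s, during which the arm holds its last target.

## Task

Close the transit case for dispatch. Take its lid out of the wooden rack and lay it flat on the bench with the handle up, let go, then take it again by its handle and seat it in the rim of the case with its keeper towards the latch. Hook the latch's claw over the keeper and only then swing the red lever all the way down over centre, so that the sprung claw holds the lid; don't disturb the tin, loupe or marker.

Things in the scene. Friction and masses are not known exactly. Their poses are not given: they have to be found in the camera images.
- lid: Loose lid: grey plate 96 (x) x 116 (y) x 12 mm, about 0.22 kg, rubber underside 2 mm narrower all round. Origin: centre of its underside. z points out of the top face (handle, keeper); -x is its front edge. At the start it stands in the rack on its rear edge, front edge up, top face to the left (+y, towards the case). Laid flat on the bench the origin is at z = 0.
- lid_centre (a point): Same point and axes as the lid's own: centre of its underside.
- lid_front_edge (a point): Middle of the lid's front edge (uppermost in the rack, about 102 mm above the bench), half-way through its 12 mm thickness, at [-48, 0, 6] mm in the lid's frame; axes as the lid. The top face is clear for 29 mm in from this edge.
- lid_handle (a point): Centre of the lid's black bar handle, at [30, 0, 37] mm in the lid's frame; axes as the lid. The bar is 60 mm long along y, 14 mm thick along x, 12 mm high, on two posts near its ends; its upper side is 43 mm above the lid's underside.
- keeper (a point): Middle of the back (+x) face of the steel keeper on the lid, 6 mm above the top face, at [-12, 0, 18] mm in the lid's frame; axes as the lid. An upright lip 6 mm thick, 22 mm wide along y, 12 mm high. The claw's tooth must come down behind it, on its +x side: 35 mm free there before the handle.
- case_seat (a point): Where the lid's underside centre belongs, 94 mm above the bench. Grey fixed case 112 (x) x 132 (y) x 102 mm; rim 8 mm high round the lid, 2 mm clearance on each side. Its foot's centre is straight below. Axes: x from the latch (on the side facing the robot) to the rear, z up; the seated lid's axes match them.
- latch_pivot (a point): Lever hinge axis (along the case's y), at [-82, 0, 82] mm from the centre of the case's foot, 26 mm in front of its front face. Axes as the case.
- lever (a joint): Lever angle, 0 = fully down (closed) to 2.094 = open. In the case's x-z plane the lever points from the pivot at 3.819 - value rad, from +x towards +z: open nearly upright, closed sloping down to the front. Friction (0.055 N m) holds it where left. With the claw hooked a spring resists from about 1.0 rad (a few N at the end) down to 0.26, then pulls it home.
- lever_end (a point): Point on the middle line of the straight lever, 72 mm from its pivot, 8 mm short of its red end; lever 16 to 20 mm wide, 7 to 10 mm thick. x axis points along the lever to its end. Closed, the end is about 32 mm above the bench.
- claw_grip (a point): Middle of the red cross pin on the claw arm: 30 mm long along the case's y, 15 mm thick, to be pinched on its two ends; the claw can turn in the pinch. Axes are the claw's: x along the arm to the tooth, y as the case's, z up when hooked. Arm 22 to 39 mm wide, 13 mm below the pin's axis. At the start the claw is thrown forward over the lever, tooth to the robot.
- tooth_tip (a point): Tip of the claw's tooth (22 mm wide, 7 mm thick); axes as the claw. The claw turns freely on a pin set in the lever 18 mm from the lever's pivot; from that pin, in the claw's axes, the red cross pin is at [60, 0, 37] mm and this tip (its inner side) at [87, 0, -3] mm. With lever open and claw lying on the seated lid, the tip is about 15 mm behind the keeper.
- tooth (a joint): Stretch of the claw's spring in m, 0 slack, at most 0.009; 8 N per mm. About 0.003 when the latch is closed on the lid.
- rack: Fixed wooden rack, base 70 x 130 x 6 mm, four posts up to 36 mm high that hold the lid near its ends, in a 14 mm wide slot along y. Origin: centre of its underside; x is the way the lid's top face looks.
- tin: Bystander: round white tin 50 mm wide, 21 mm high; origin at the centre of its underside.
- eye_loupe: Bystander: black loupe, 35 mm wide, 34 mm high; origin at the centre of its underside.
- pen: Bystander: blue and grey marker 134 mm long lying on the bench; origin at its centre, on the bench.

How it is judged (in metres and radians):
On the way, in this order (a step that is already met when the one before it is completed fails the run):
1. the lid lies flat on the bench, handle up, let go (angle between lid_centre's own z axis and vertical below 0.08 rad and height (world z) of lid_centre below 0.008 m and contact force between lid and the fingers below 0.1 N), for 0.2 s.
2. the lid is seated in the case's rim, keeper towards the latch (horizontal distance between lid_centre and case_seat below 0.006 m and z of lid_centre in the frame of case_seat below 0.003 m and angle between the z axis of lid_centre and the z axis of case_seat, either way round below 0.06 rad and angle between the x axis of lid_centre and the x axis of case_seat, either way round below 0.1 rad and x of keeper in the frame of case_seat below 0 m), for 0.2 s.
3. the claw's tooth is down behind the keeper with the lever still up (horizontal distance between lid_centre and case_seat below 0.006 m and z of lid_centre in the frame of case_seat below 0.003 m and angle between the z axis of lid_centre and the z axis of case_seat, either way round below 0.06 rad and angle between the x axis of lid_centre and the x axis of case_seat, either way round below 0.1 rad and x of tooth_tip in the frame of keeper above -0.003 m and z of tooth_tip in the frame of keeper below 0.003 m and y of tooth_tip in the frame of keeper between -0.015 and 0.015 m and value of joint lever above 0.8 rad), for 0.2 s.
At the end, for the whole second after the job is handed in: The lid is seated in the rim of the case (within 6 mm and 0.06 rad, at most 3 mm above the ledge), keeper towards the latch; the claw's tooth is behind the keeper, below its top; the lever is down (under 0.1 rad) and at rest, and the claw's spring is stretched by more than 1.5 mm (all of step 2 and x of tooth_tip in the frame of keeper above -0.003 m and z of tooth_tip in the frame of keeper below 0.003 m and y of tooth_tip in the frame of keeper between -0.015 and 0.015 m and value of joint lever below 0.1 rad and value of joint tooth above 0.0015 m and velocity of joint lever below 0.05 rad/s); the robot touches nothing.
It fails at once if the tin is pushed more than 25 mm (distance of tin from where it was at the start of the episode above 0.025 m).
It fails at once if the loupe is pushed more than 25 mm (distance of eye_loupe from where it was at the start of the episode above 0.025 m).
It fails at once if the marker is pushed more than 25 mm (distance of pen from where it was at the start of the episode above 0.025 m).
It also fails if it takes over 72 s, if anything falls off the work surface, if the arm or the gripper's body presses on something with over 40 N, if the wrist force passes 120 N, or if a joint passes its speed limit or range.

## Working session

There is one attempt and no reset: what is moved stays moved. The work goes in short steps, Python scripts to look and compute and a tool call to move; the robot and the scene stay as the last step left them, time stands still between calls to the robot, and variables do not carry over. Pictures are saved under pics/ and viewed, and the job is handed in when it is done.

Besides the shell and the picture viewer there is one more tool, called after "Emit:" by a JSON object that holds its "op" and its "data", one argument or row to a line. apply_moves: Moves the arm, as the interface text tells. Its arguments: {"type":"object","properties":{"motion":{"type":"array"},"hand":{"type":"number"}},"required":["motion"]}

```bash
ls; mkdir -p pics
python3 - <<'E'
from plant import ctrl
import cv2,numpy as np
o=ctrl.get_obs();print(o)
for n in("scene","top","wrist"):
    p,d=ctrl.snapshot(n);cv2.imwrite(f"pics/{n}0.png",p);np.save(f"pics/{n}0.npy",d)
    print(n,ctrl.camera_model(n))
E
```

```text
pics
{'clock': 0.0, 'joint_pos': array([ 8.56635465e+01,  2.05896979e+01,  6.33684455e-01, -1.96147181e-02,
       -7.01359087e+01, -1.65076800e+01]), 'qvel': array([ 0.0142632 ,  0.00202159, -0.00690686,  0.03442388,  0.09650615,
        0.14078213]), 'tau': array([-4.90927687e-04, -5.82709408e+01,  2.93050164e+01,  6.99723691e+00,
        6.90123779e-03, -1.47625233e-04]), 'tool_pos': array([0.24002863, 0.63035611, 0.22564321]), 'orientation': array([-1.79991558e+02, -9.33730529e-02, -1.10850820e+02]), 'force': array([0.35594498, 0.51339421, 0.61415019]), 'moment': array([0.00554942, 0.02111563, 0.036224  ]), 'opening': 0.08744857664320717}
scene {'fx': 442.87611864286674, 'fy': 442.87611864286674, 'cx': 328.4095427591658, 'cy': 232.93112090026528, 'cam_to_world': array([[ 0.63239468, -0.57200941,  0.52238128,  0.02228223],
       [-0.77457316, -0.45765513,  0.43656409, -0.41999182],
       [-0.01064829, -0.68070333, -0.73248181,  0.72982257],
       [ 0.        ,  0.        ,  0.        ,  1.        ]])}
top {'fx': 495.2454400861671, 'fy': 495.2454400861671, 'cx': 320.6739048209576, 'cy': 242.25538183447208, 'cam_to_world': array([[-0.02452347, -0.99402642,  0.10634885,  0.38331558],
       [-0.99969196,  0.02397783, -0.00640642, -0.06300927],
       [ 0.00381814, -0.1064732 , -0.99430824,  0.95363541],
       [ 0.        ,  0.        ,  0.        ,  1.        ]])}
wrist {'fx': 380.53007497537834, 'fy': 380.53007497537834, 'cx': 316.6873418160617, 'cy': 235.88302226608326, 'tool_from_camera': array([[ 9.99999978e-01, -9.68462872e-05,  1.87873293e-04,
         2.80975634e-04],
       [ 3.85100527e-05,  9.57456464e-01,  2.88577749e-01,
        -7.65447059e-02],
       [-2.07828182e-04, -2.88577735e-01,  9.57456447e-01,
        -1.58403595e-01],
       [ 0.00000000e+00,  0.00000000e+00,  0.00000000e+00,
         1.00000000e+00]])}
```

View pics/scene0.png

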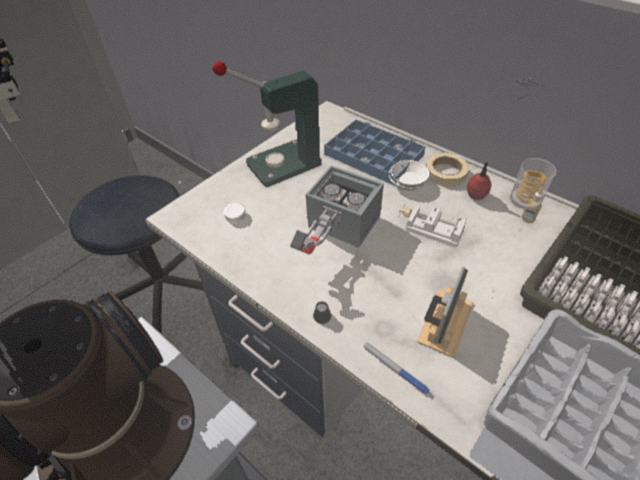

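View pics/top0.png

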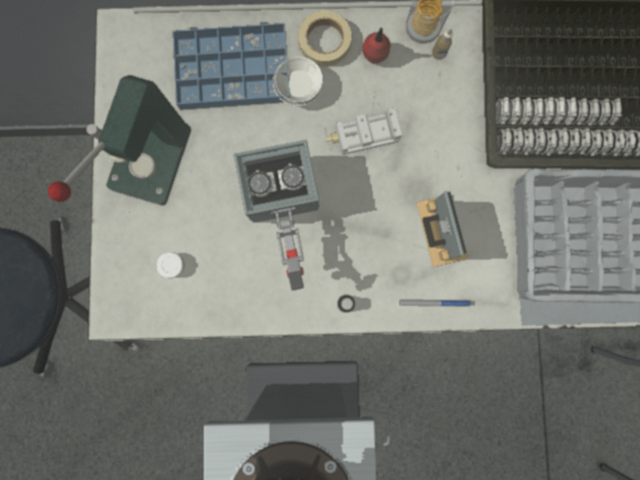

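View pics/wrist0.png

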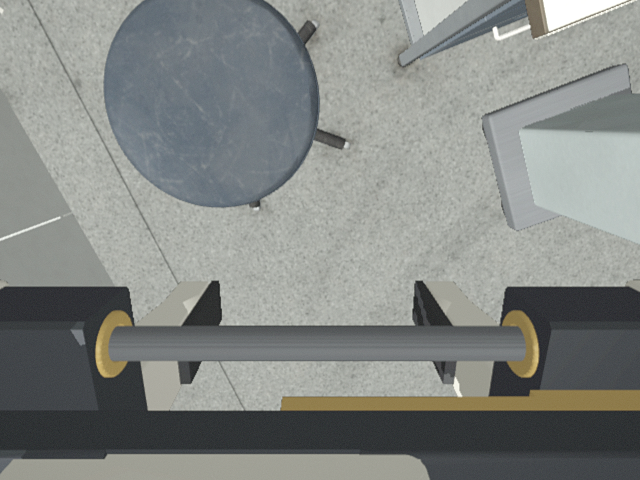

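```bash
cat > h.py <<'E'
import numpy as np,cv2
from plant import ctrl
def px(name,D,u,v):
    m=ctrl.camera_model(name);z=D[int(round(v)),int(round(u))]
    p=np.array([(u-m["cx"])/m["fx"]*z,(v-m["cy"])/m["fy"]*z,z,1]);return (m["cam_to_world"]@p)[:3]
def ray(name,u,v,h):
    m=ctrl.camera_model(name);T=m["cam_to_world"];d=T[:3,:3]@np.array([(u-m["cx"])/m["fx"],(v-m["cy"])/m["fy"],1]);o=T[:3,3]
    return o+d*(h-o[2])/d[2]
def proj(name,P):
    m=ctrl.camera_model(name);T=np.linalg.inv(m["cam_to_world"]);p=(T@np.r_[P,1])[:3]
    return p[0]/p[2]*m["fx"]+m["cx"],p[1]/p[2]*m["fy"]+m["cy"]
def crop(img,x0,y0,x1,y1,s,out):
    c=cv2.resize(img[y0:y1,x0:x1],None,fx=s,fy=s,interpolation=cv2.INTER_CUBIC)
    for k in range((x0//10+1)*10,x1,10):cv2.line(c,((k-x0)*s,0),((k-x0)*s,6 if k%50 else 16),(0,0,255),1)
    for k in range((y0//10+1)*10,y1,10):cv2.line(c,(0,(k-y0)*s),(6 if k%50 else 16,(k-y0)*s),(0,0,255),1)
    cv2.imwrite(out,c)
E
python3 - <<'E'
from h import *
t=cv2.imread("pics/top0.png");crop(t,215,130,345,310,4,"pics/t_case.png") if 0 else None
crop(t,215,135,345,295,4,"pics/t_case.png");crop(t,380,180,500,320,4,"pics/t_rack.png")
s=cv2.imread("pics/scene0.png");crop(s,280,150,480,300,4,"pics/s_case.png");crop(s,390,250,500,370,5,"pics/s_rack.png")
E
```

```text
(no output)
```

View pics/t_case.png

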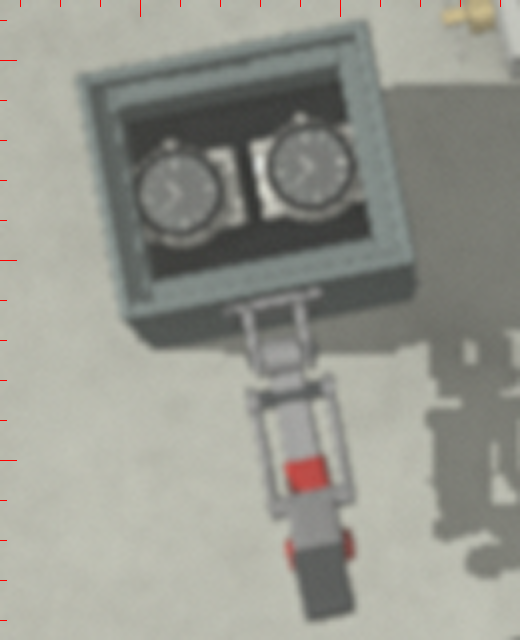

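View pics/t_rack.png

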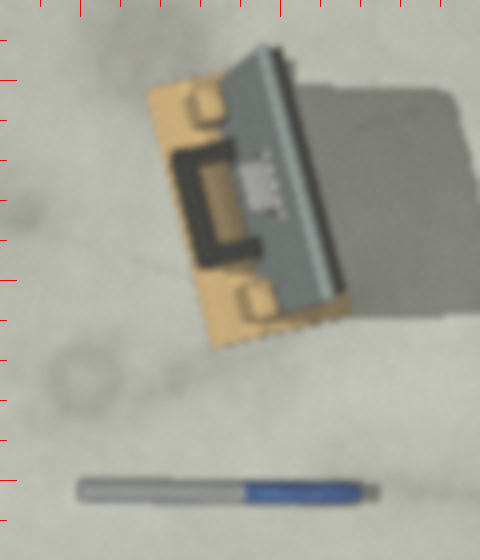

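View pics/s_rack.png

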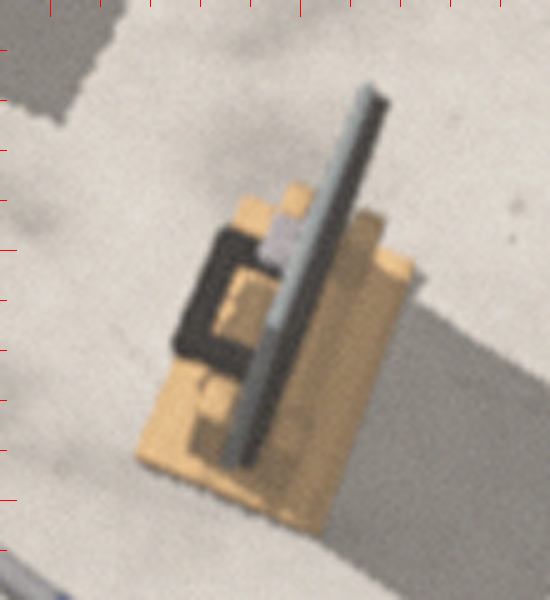

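View pics/s_case.png

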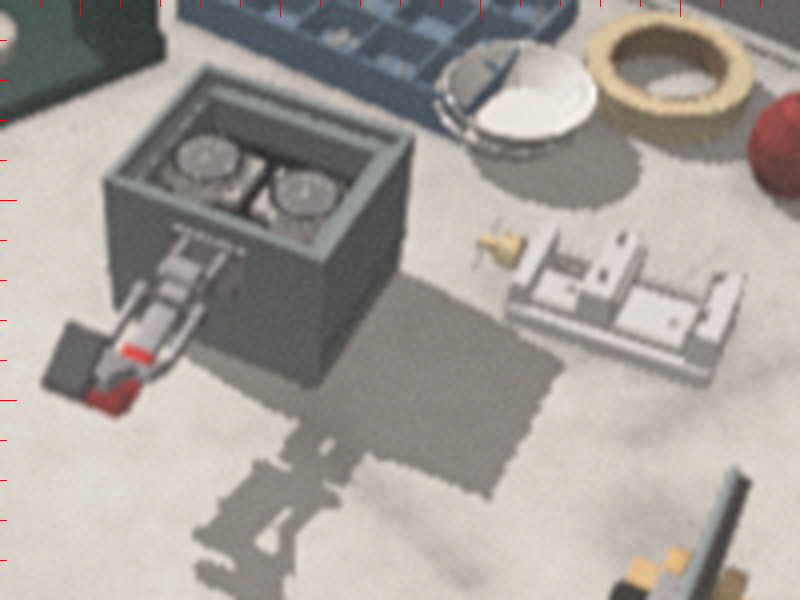

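Run:
```python
from h import *
np.set_printoptions(precision=4,suppress=True)
D=np.load("pics/top0.npy")
c=[(80,75),(367,22),(413,263),(126,315)]
P=[ray("top",215+u/4,135+v/4,.102) for u,v in c]
for p in P:print("rim",p)
print("sides",[np.linalg.norm(P[i]-P[(i+1)%4]) for i in range(4)])
ctr=sum(P)/4;fr=(P[2]+P[3])/2;re=(P[0]+P[1])/2;x=re-fr;l=(P[0]+P[3])/2-(P[1]+P[2])/2
print("ctr",ctr,"yaw x",np.degrees(np.arctan2(x[1],x[0])),np.degrees(np.arctan2(l[1],l[0]))-90)
# lid front edge top line
for u,v in[(265,45),(330,298),(278,48),(343,292)]:
    print("edge",ray("top",380+u/4,180+v/4,.102),px("top",D,380+u/4,180+v/4))
# rack base corners h=.006
for u,v in[(148,90),(213,347),(350,305)]:
    print("rack",ray("top",380+u/4,180+v/4,.006))
for n,u,v in[("red1",291.75,253.5),("tip",296,279),("redpinL",287.5,272),("redpinR",302,272),("tipend",297.5,288),("tin",169.5,264.5),("loupe",346,303),("penL",400,302),("penR",474,302)]:
    print(n,px("top",D,u,v))
```

```text
rim [0.6348 0.0786 0.102 ]
rim [ 0.6559 -0.0483  0.102 ]
rim [ 0.5473 -0.0661  0.102 ]
rim [0.5274 0.0592 0.102 ]
sides [np.float64(0.12862951298162062), np.float64(0.11000332403690118), np.float64(0.1268819014198956), np.float64(0.10920099566924159)]
ctr [0.5914 0.0059 0.102 ] yaw x 9.733799464422791 9.239813606211897
edge [ 0.5589 -0.2905  0.102 ] [ 0.5585 -0.29    0.1036]
edge [ 0.4472 -0.3128  0.102 ] [ 0.4473 -0.3129  0.1016]
edge [ 0.5574 -0.2961  0.102 ] [ 0.5789 -0.3248 -0.0031]
edge [ 0.4497 -0.3186  0.102 ] [ 0.4571 -0.3472  0.0067]
rack [ 0.5578 -0.2581  0.006 ]
rack [ 0.4323 -0.2836  0.006 ]
rack [ 0.4508 -0.3504  0.006 ]
red1 [ 0.4588 -0.0165  0.0706]
tip [ 0.4114 -0.0255  0.1219]
redpinL [ 0.4246 -0.01    0.0982]
redpinR [ 0.4246 -0.0346  0.0844]
tipend [ 0.3964 -0.0274  0.1131]
tin [0.4479 0.2171 0.0193]
loupe [ 0.3678 -0.1133  0.026 ]
penL [ 0.367  -0.2159  0.0132]
penR [ 0.3633 -0.3596  0.0003]
```

Run:
```python
from h import *
np.set_printoptions(precision=1,suppress=True)
c=np.array([.5914,.0059]);a=np.radians(9.5);ex=np.array([np.cos(a),np.sin(a)]);ey=np.array([-ex[1],ex[0]])
for cam in("top","scene"):
    D=np.load(f"pics/{cam}0.npy");img=cv2.imread(f"pics/{cam}0.png")
    L=[]
    for v in range(480):
        for u in range(640):
            if D[v,u]>0:
                pass
    m=ctrl.camera_model(cam);V,U=np.mgrid[:480,:640];
    P=np.stack([(U-m["cx"])/m["fx"]*D,(V-m["cy"])/m["fy"]*D,D,np.ones_like(D)],-1)@m["cam_to_world"].T
    q=(P[...,:2]-c);X=q@ex*1e3;Y=q@ey*1e3;Z=P[...,2]*1e3
    k=(D>0)&(X>-220)&(X<-58)&(abs(Y)<30)&(Z>20)
    # side view x-z
    W=np.zeros((480,760,3),np.uint8)+255
    for x,y,z,b in zip(X[k],Y[k],Z[k],img[k]):
        cv2.circle(W,(int((x+230)*4),int(460-z*2.6*1)),2,tuple(int(i) for i in b),-1)
    for g in range(-220,-40,20):cv2.putText(W,str(g),(int((g+230)*4),475),0,.35,(0,0,0))
    for g in range(0,180,20):cv2.putText(W,str(g),(0,int(460-g*2.6)),0,.35,(0,0,0))
    cv2.imwrite(f"pics/side_{cam}.png",W)
```

```text
(no output)
```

View pics/side_scene.png

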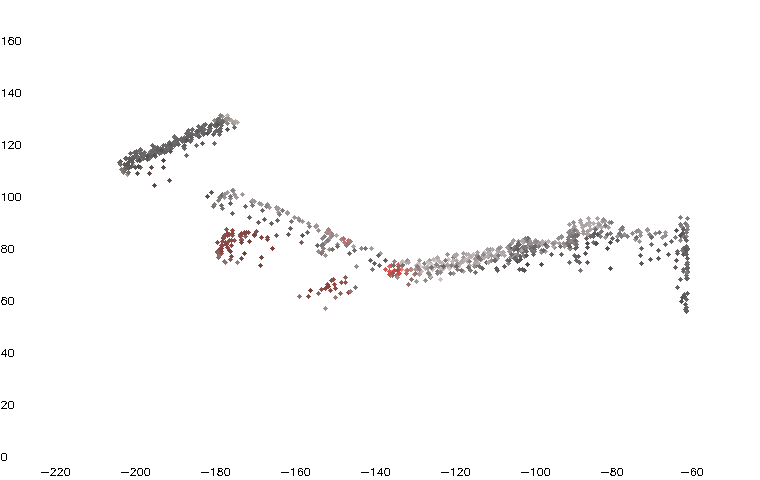

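View pics/side_top.png

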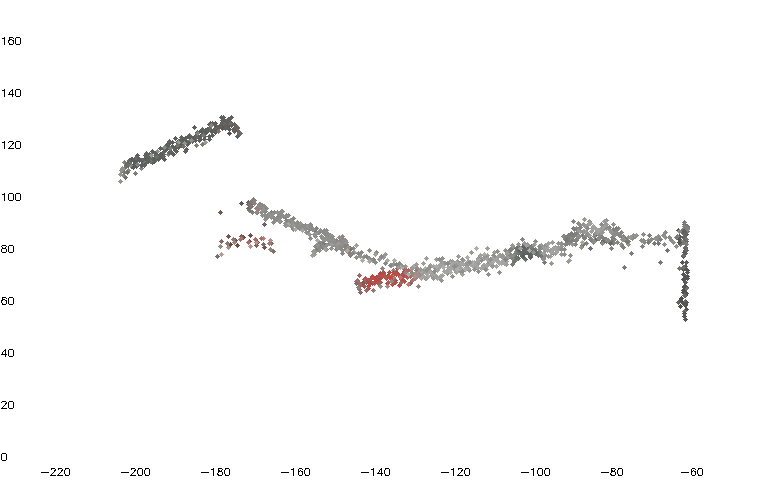

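Run:
```python
from h import *
np.set_printoptions(precision=4,suppress=True)
D=np.load("pics/scene0.npy");print(px("scene",D,219,68),px("scene",D,290,85),px("scene",D,240,75))
D=np.load("pics/top0.npy");print(px("top",D,59,191),px("top",D,95,155),px("top",D,130,110),px("top",D,138,180))
```

```text
[0.5203 0.2666 0.3202] [0.6445 0.2003 0.2535] [0.5617 0.2581 0.2915]
[0.5251 0.2685 0.3247] [0.5894 0.2503 0.2655] [0.6591 0.2061 0.2539] [0.6131 0.2805 0.0145]
```

Emit:
{"op": "apply_moves", "data": {
  "motion": [
    [[4, -4, 1], 4],
    [[7, -9, 2], 8],
    [[9, -14, 3], 12],
    [[11, -19, 3], 16],
    [[13, -24, 3], 20],
    [[14, -29, 3], 24],
    [[15, -34, 3], 28],
    [[16, -39, 3], 31],
    [[17, -44, 2], 32.35],
    [[18, -49, 1], 32.35]
  ],
  "hand": 8.76
}}

```text
clock: 1.15
tool_pos: [0.4135, 0.1723, 0.2426]
orientation: [-179.9, 0.0, -78.4]
force: [0.9, 0.3, -0.5]
opening: 0.0877
```

Emit:
{"op": "apply_moves", "data": {
  "motion": [
    [[1, -5, -1], 0],
    [[2, -10, -2], 0],
    [[3, -15, -3], 0],
    [[4, -20, -3], 0],
    [[5, -25, -3], 0],
    [[6, -30, -3], 0],
    [[7, -35, -3], 0],
    [[7.8, -40, -3], 0],
    [[8.3, -44.7, -3], 0],
    [[8.3, -44.7, -3], 0]
  ]
}}

```text
clock: 2.15
tool_pos: [0.4962, -0.2772, 0.2112]
orientation: [179.9, -0.0, -78.7]
force: [-0.0, 0.8, -0.3]
opening: 0.0872
```

Emit:
{"op": "apply_moves", "data": {
  "motion": [
    [[0, 0, 0], 0],
    [[0, 0, 0], 0],
    [[0, 0, 0], 0]
  ]
}}

```text
clock: 2.45
tool_pos: [0.4965, -0.2717, 0.2124]
orientation: [-180.0, 0.0, -78.4]
force: [-0.0, 1.0, -0.0]
opening: 0.0875
```

```bash
cat >> h.py <<'E'
from scipy.spatial.transform import Rotation as Ro
def wsnap(tag):
    o=ctrl.get_obs();p,d=ctrl.snapshot("wrist");cv2.imwrite(f"pics/{tag}.png",p);np.save(f"pics/{tag}.npy",d)
    T=np.eye(4);T[:3,:3]=Ro.from_euler("xyz",o["orientation"],degrees=True).as_matrix();T[:3,3]=o["tool_pos"]
    T=T@ctrl.camera_model("wrist")["tool_from_camera"];np.save(f"pics/{tag}_T.npy",T)
    print(o["tool_pos"],o["orientation"],o["clock"])
def wpx(tag,u,v,h=None):
    m=ctrl.camera_model("wrist");T=np.load(f"pics/{tag}_T.npy");r=np.array([(u-m["cx"])/m["fx"],(v-m["cy"])/m["fy"],1])
    if h is None:z=np.load(f"pics/{tag}.npy")[int(round(v)),int(round(u))];return T[:3,:3]@(r*z)+T[:3,3]
    d=T[:3,:3]@r;return T[:3,3]+d*(h-T[2,3])/d[2]
E
python3 -c "
from h import *
wsnap('w1')"
```

```text
[ 0.49645731 -0.27172455  0.21243696] [-1.79985224e+02  3.87615921e-03 -7.84184930e+01] 2.45
```

View pics/w1.png

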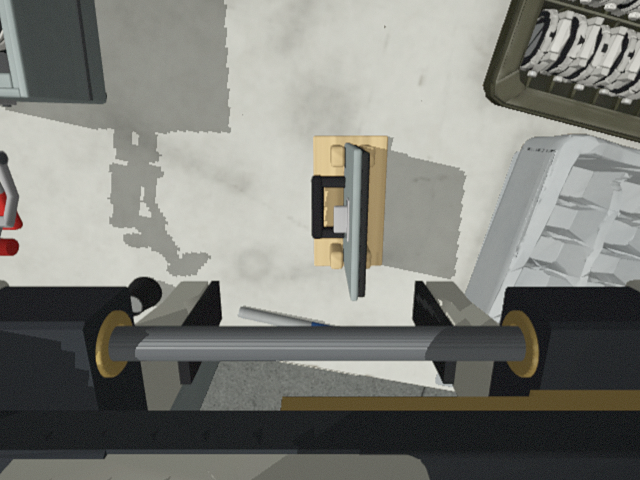

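```bash
python3 -c "
from h import *
crop(cv2.imread('pics/w1.png'),290,125,410,305,4,'pics/w1c.png')"
```

```text
(no output)
```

View pics/w1c.png

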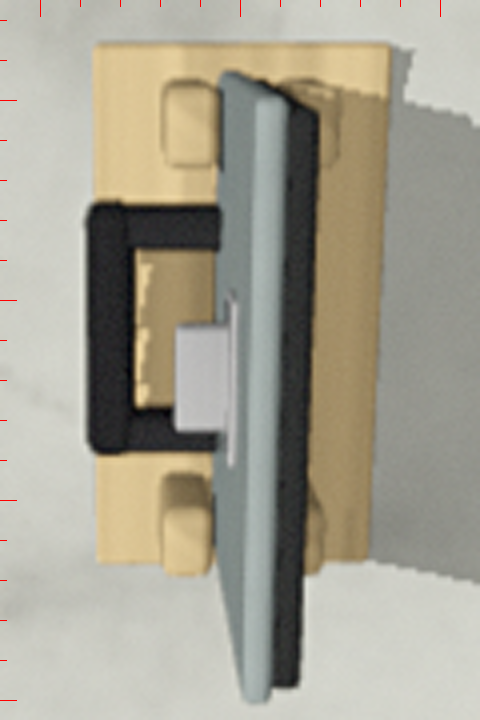

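Run:
```python
from h import *
np.set_printoptions(precision=4,suppress=True)
f=lambda u,v,h:wpx("w1",290+u/4,125+v/4,h)
a=f(287,85,.101);b=f(271,697,.101);print(a,b,np.linalg.norm(a-b),np.degrees(np.arctan2(*(a-b)[1::-1])),(a+b)/2)
a=f(258,90,.102);b=f(244,703,.102);print("topface edge",a,b,np.linalg.norm(a-b),np.degrees(np.arctan2(*(a-b)[1::-1])),(a+b)/2)
for u,v in[(95,45),(390,45),(95,560),(367,560)]:print(f(u,v,.006))
print(f(110,205,.031),f(110,450,.031))
print(wpx("w1",290+272/4,125+400/4))
```

```text
[ 0.5614 -0.2896  0.101 ] [ 0.4476 -0.3138  0.101 ] 0.11632368092109276 11.9986395399913 [ 0.5045 -0.3017  0.101 ]
topface edge [ 0.5596 -0.2848  0.102 ] [ 0.4458 -0.3087  0.102 ] 0.11633458611486873 11.87946846110542 [ 0.5027 -0.2968  0.102 ]
[ 0.5578 -0.2557  0.006 ]
[ 0.5715 -0.3228  0.006 ]
[ 0.4326 -0.2811  0.006 ]
[ 0.4466 -0.3493  0.006 ]
[ 0.5256 -0.2658  0.031 ] [ 0.4697 -0.2773  0.031 ]
[ 0.5062 -0.3     0.1019]
```

Emit:
{"op": "apply_moves", "data": {
  "motion": [
    [[0.4, -1.6, 0], 0.2],
    [[0.75, -3.1, 0], 0.2],
    [[0.75, -3.1, -3], 0.2],
    [[0.75, -3.1, -6], 0.2],
    [[0.75, -3.1, -9], 0.2],
    [[0.75, -3.1, -12], 0.2],
    [[0.75, -3.1, -13.5], 0.2],
    [[0.75, -3.1, -13.5], 0.2]
  ]
}}

```text
clock: 3.3
tool_pos: [0.5026, -0.3031, 0.0749]
orientation: [179.8, 0.1, -78.3]
force: [0.1, 0.2, 0.1]
opening: 0.0876
```

Emit:
{"op": "apply_moves", "data": {
  "motion": [
    [[0, 0, 0], 0],
    [[0, 0, 0], 0],
    [[0, 0, 0], 0],
    [[0, 0, 0], 0],
    [[0, 0, 0], 0],
    [[0, 0, 0], 0],
    [[0, 0, 0], 0],
    [[0, 0, 0], 0]
  ],
  "hand": 0.6
}}

```text
clock: 4.1
tool_pos: [0.5039, -0.3039, 0.0773]
orientation: [180.0, -0.0, -78.3]
force: [0.1, 0.3, -0.5]
opening: 0.0293
```

Emit:
{"op": "apply_moves", "data": {
  "motion": [
    [[0, 0, 0], 0],
    [[0, 0, 0], 0],
    [[0, 0, 0], 0],
    [[0, 0, 0], 0],
    [[0, 0, 0], 0],
    [[0, 0, 0], 0]
  ]
}}

```text
clock: 4.7
tool_pos: [0.5039, -0.3038, 0.0772]
orientation: [180.0, 0.0, -78.3]
force: [-0.5, 1.4, 0.4]
opening: 0.0112
```

Emit:
{"op": "apply_moves", "data": {
  "motion": [
    [[0, 0, 2], 0],
    [[0, 0, 4], 0],
    [[0, 0, 6], 0],
    [[-0.4, 2.6, 6], 0],
    [[-0.9, 6, 6], 0],
    [[-1.5, 9.5, 6], 0],
    [[-2.1, 13, 6], 0],
    [[-2.6, 16.5, 6], 0],
    [[-2.9, 18.6, 6], 0],
    [[-2.9, 18.6, 5], 0]
  ]
}}

```text
clock: 5.7
tool_pos: [0.4755, -0.1158, 0.1282]
orientation: [-179.8, -0.0, -78.1]
force: [-0.2, -0.2, -1.9]
opening: 0.0119
```

Emit:
{"op": "apply_moves", "data": {
  "motion": [
    [[0, 0, -1.5], 0],
    [[0, 0, -3], 0],
    [[0, 0, -4], 0],
    [[0, 0, -4.6], 0],
    [[0, 0, -5], 0],
    [[0, 0, -5.2], 0],
    [[0, 0, -5.2], 0]
  ]
}}

```text
clock: 6.4
tool_pos: [0.4751, -0.118, 0.0753]
orientation: [-180.0, -0.0, -78.3]
force: [0.1, -0.9, -1.6]
opening: 0.0121
```

```bash
python3 -c "
from h import *
p,d=ctrl.snapshot('scene');crop(p,280,150,480,300,4,'pics/s2.png')"
```

```text
(no output)
```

View pics/s2.png

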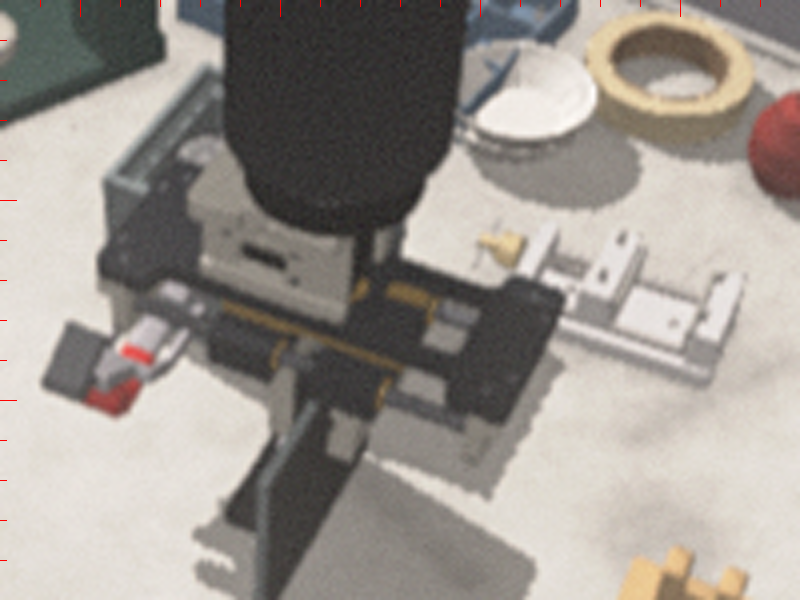

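Emit:
{"op": "apply_moves", "data": {
  "motion": [
    [[0, 0, -0.15], 0],
    [[0, 0, -0.3], 0],
    [[0, 0, -0.3], 0]
  ]
}}

```text
clock: 6.75
tool_pos: [0.4749, -0.1178, 0.0722]
orientation: [-180.0, 0.0, -78.3]
force: [-0.9, 0.2, -2.1]
opening: 0.0117
```

Emit:
{"op": "apply_moves", "data": {
  "motion": [
    [[0, 0, -0.1], 0],
    [[0, 0, -0.15], 0],
    [[0, 0, -0.15], 0]
  ]
}}

```text
clock: 7.05
tool_pos: [0.4751, -0.1179, 0.0712]
orientation: [-180.0, -0.0, -78.3]
force: [-1.5, 0.0, 4.4]
opening: 0.0118
```

Emit:
{"op": "apply_moves", "data": {
  "motion": [
    [[0, 0, 0], 0],
    [[0, 0, 0], 0],
    [[0, 0, 0], 0],
    [[0, 0, 0], 0],
    [[0, 0, 0], 0],
    [[0, 0, 0], 0]
  ],
  "hand": 4.4
}}

```text
clock: 7.65
tool_pos: [0.475, -0.1179, 0.0707]
orientation: [-180.0, -0.0, -78.3]
force: [-0.1, -1.0, -0.2]
opening: 0.044
```

```bash
python3 -c "
from h import *
p,d=ctrl.snapshot('scene');crop(p,280,150,480,300,4,'pics/s3.png');wsnap('w3')"
```

```text
[ 0.47496425 -0.11785082  0.07071809] [ 1.79996178e+02 -7.58115039e-04 -7.82918874e+01] 7.7
```

View pics/s3.png

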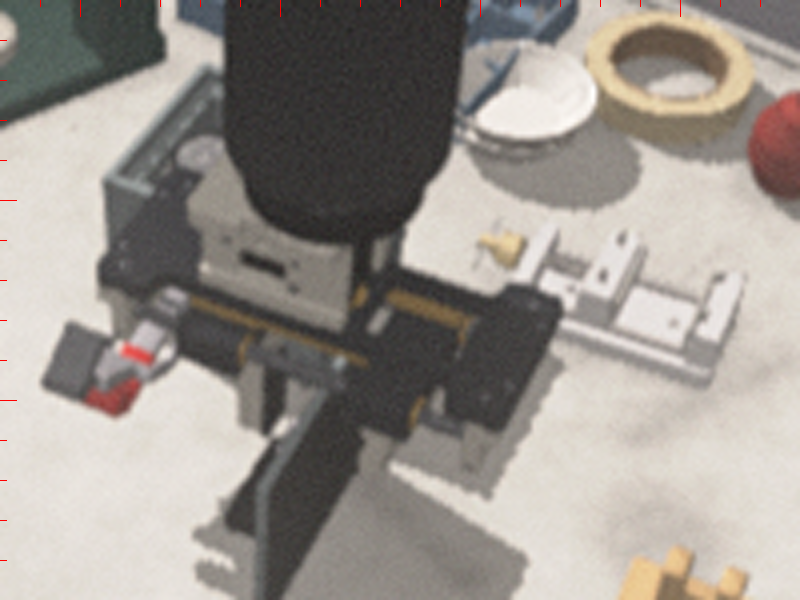

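View pics/w3.png

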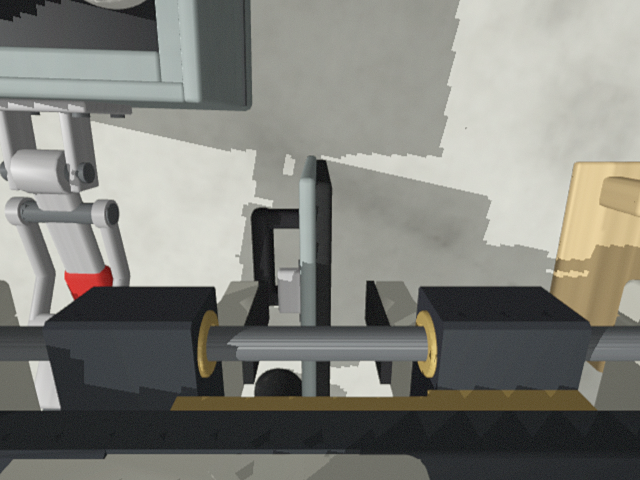

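Emit:
{"op": "apply_moves", "data": {
  "motion": [
    [[1.4, 0.3, 0], 0],
    [[2.8, 0.6, 0], 0],
    [[4.1, 0.85, 0], 0],
    [[4.1, 0.85, 0], 0],
    [[4.3, -0.1, 0], 0],
    [[4.4, -0.7, 0], 0],
    [[4.5, -1.1, 0], 0],
    [[4.6, -1.5, 0], 0],
    [[4.68, -1.9, 0], 0],
    [[4.7, -1.9, 0], 0]
  ]
}}

```text
clock: 8.75
tool_pos: [0.5219, -0.1374, 0.0708]
orientation: [-180.0, -0.0, -78.3]
force: [0.0, -0.6, 0.1]
opening: 0.044
```

```bash
python3 -c "
from h import *
p,d=ctrl.snapshot('scene');crop(p,280,150,480,300,4,'pics/s4.png')"
```

```text
(no output)
```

View pics/s4.png

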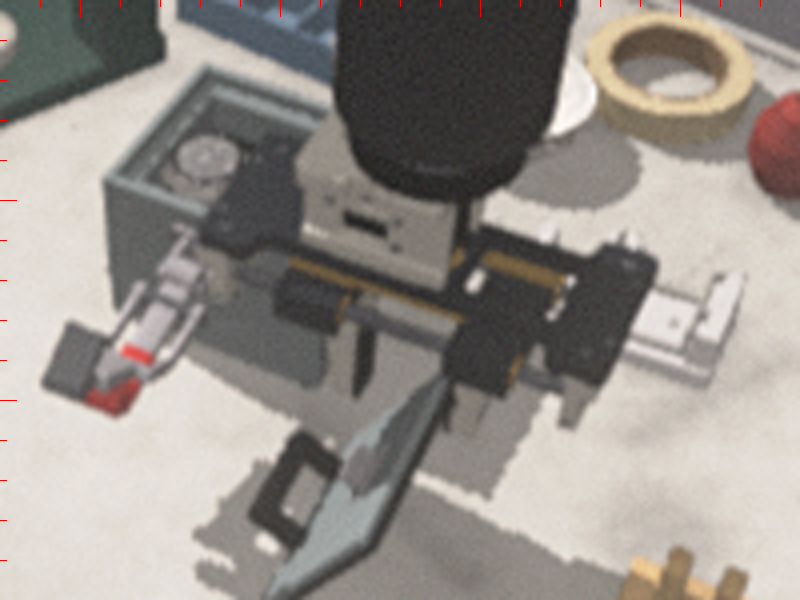

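Emit:
{"op": "apply_moves", "data": {
  "motion": [
    [[0, 0, -0.3], 0],
    [[0, 0, -0.7], 0],
    [[0, 0, -1.2], 0],
    [[0, 0, -1.7], 0],
    [[0, 0, -2.2], 0],
    [[0, 0, -2.6], 0],
    [[0, 0, -3], 0]
  ],
  "hand": 8.76
}}

```text
clock: 9.5
tool_pos: [0.5219, -0.1368, 0.0403]
orientation: [180.0, 0.0, -78.3]
force: [0.5, -0.9, 0.3]
opening: 0.0869
```

```bash
python3 -c "
from h import *
p,d=ctrl.snapshot('scene');crop(p,280,150,480,300,4,'pics/s5.png')"
```

```text
(no output)
```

View pics/s5.png

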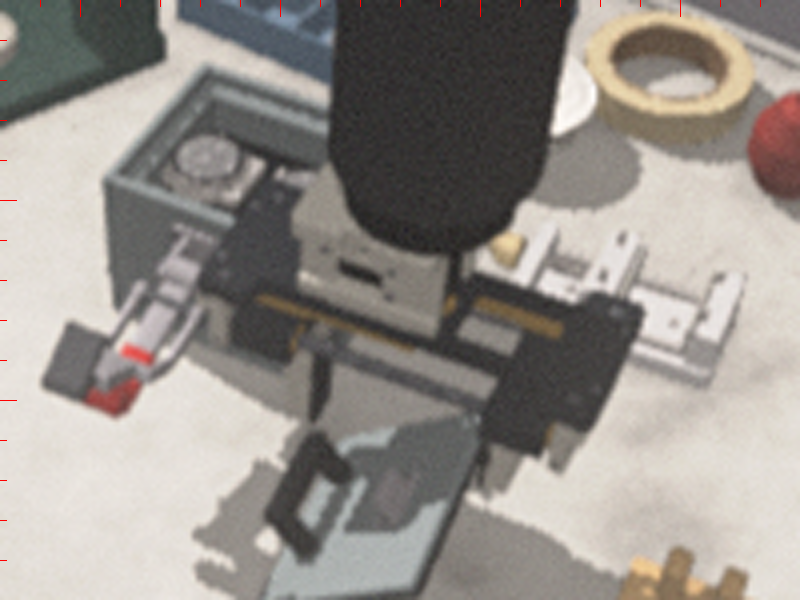

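Emit:
{"op": "apply_moves", "data": {
  "motion": [
    [[0.1, -0.5, -0.2], 0],
    [[0.2, -1.0, -0.5], 0],
    [[0.3, -1.5, -0.8], 0],
    [[0.42, -2.0, -1.2], 0],
    [[0.52, -2.5, -1.5], 0],
    [[0.6, -3.0, -1.7], 0],
    [[0.72, -3.5, -1.7], 0],
    [[0.82, -4.0, -1.7], 0],
    [[0.92, -4.5, -1.7], 0],
    [[0.92, -4.5, -1.7], 0]
  ]
}}

```text
clock: 10.55
tool_pos: [0.5314, -0.1824, 0.0239]
orientation: [-180.0, -0.0, -78.3]
force: [0.2, -0.2, -0.5]
opening: 0.0874
```

```bash
python3 -c "
from h import *
p,d=ctrl.snapshot('scene');crop(p,280,170,480,320,4,'pics/s6.png')"
```

```text
(no output)
```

View pics/s6.png

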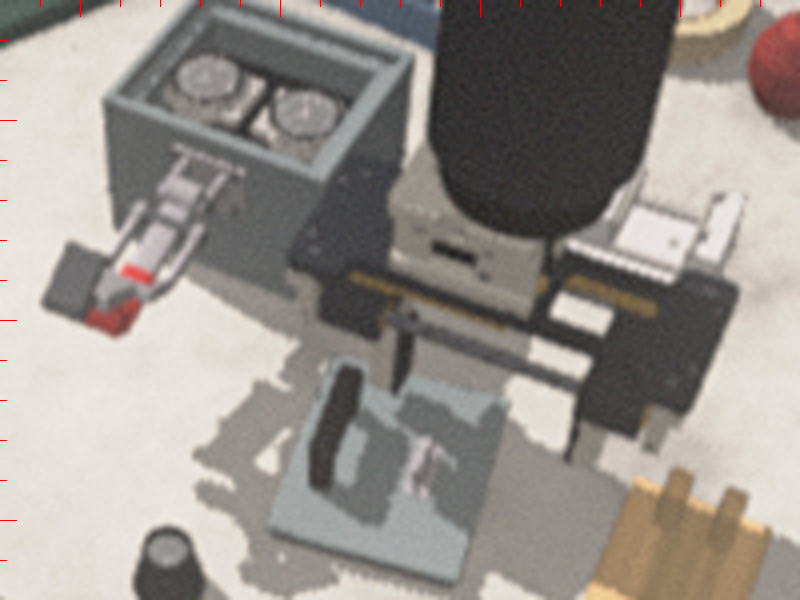

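Emit:
{"op": "apply_moves", "data": {
  "motion": [
    [[0, 0, 3], 0],
    [[0, 0, 7], 0],
    [[-1, 1, 11], 0],
    [[-3, 2, 14], 0],
    [[-5, 3, 16], 0],
    [[-5.5, 4, 17], 0],
    [[-5.5, 4, 17], 0],
    [[-5.5, 4, 17], 0],
    [[-5.5, 4, 17], 0]
  ]
}}

```text
clock: 11.5
tool_pos: [0.4762, -0.1419, 0.1926]
orientation: [179.9, 0.0, -78.3]
force: [-0.3, 0.5, -0.2]
opening: 0.0876
```

```bash
python3 -c "
from h import *
wsnap('w7');p,d=ctrl.snapshot('top');cv2.imwrite('pics/top7.png',p);np.save('pics/top7.npy',d)"
```

```text
[ 0.47618662 -0.14188486  0.19261679] [ 1.79895898e+02  1.52581847e-02 -7.82883479e+01] 11.5
```

View pics/w7.png

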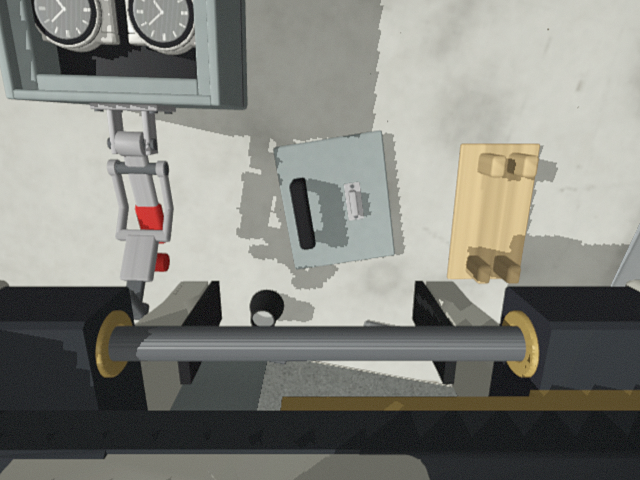

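```bash
python3 -c "
from h import *
crop(cv2.imread('pics/w7.png'),265,120,415,275,5,'pics/w7c.png')"
```

```text
(no output)
```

View pics/w7c.png

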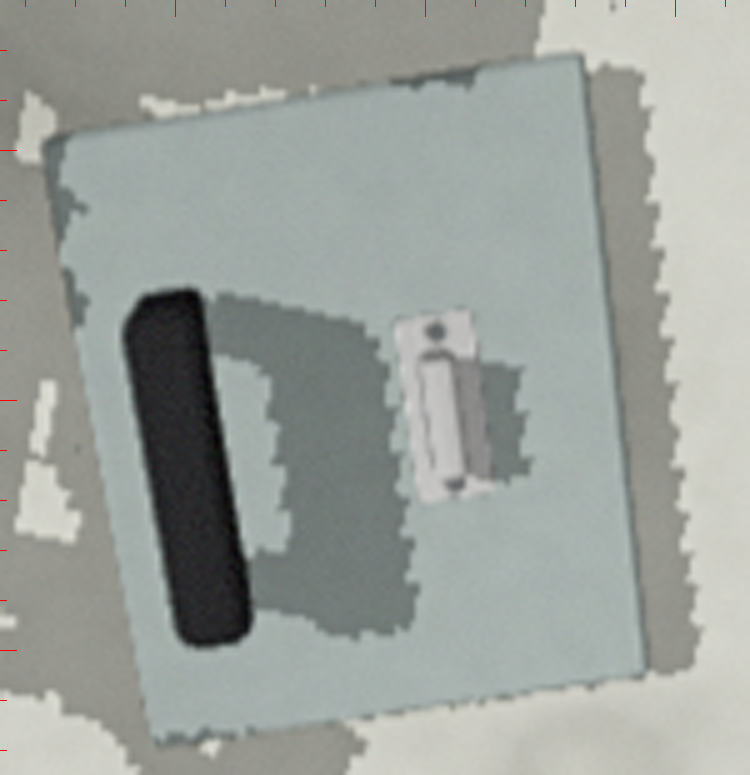

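Run:
```python
from h import *
np.set_printoptions(precision=4,suppress=True)
f=lambda u,v,h=None:wpx("w7",265+u/5,120+v/5,h)
c=[f(*q,.012) for q in[(580,57),(645,675),(155,743),(45,143)]]
for p in c:print(p)
print([np.linalg.norm(c[i]-c[(i+1)%4]) for i in range(4)],"ctr",sum(c)/4)
for p,q in((c[1],c[0]),(c[2],c[3])):print("y-edge ang",np.degrees(np.arctan2(*(p-q)[1::-1])))
a=f(165,290,.043);b=f(212,646,.043);print("bar",a,b,np.linalg.norm(a-b),np.degrees(np.arctan2(*(b-a)[1::-1])),(a+b)/2)
print("heights",f(100,200),f(560,600),f(190,450),f(560,100),f(180,700))
```

```text
[ 0.5537 -0.1815  0.012 ]
[ 0.4471 -0.2218  0.012 ]
[ 0.4147 -0.1338  0.012 ]
[ 0.5209 -0.094   0.012 ]
[np.float64(0.11404847967733582), np.float64(0.09383694018111204), np.float64(0.11336907281516462), np.float64(0.0935069745711156)] ctr [ 0.4841 -0.1578  0.012 ]
y-edge ang -159.3089684112255
y-edge ang -159.47389819186475
bar [ 0.5047 -0.1199  0.043 ] [ 0.4466 -0.1392  0.043 ] 0.06119695745908657 -161.56521824282524 [ 0.4757 -0.1296  0.043 ]
heights [ 0.5132 -0.1051  0.0118] [ 0.4582 -0.2024  0.0121] [ 0.4798 -0.1289  0.044 ] [ 0.5461 -0.18    0.0115] [ 0.4241 -0.1368  0.0116]
```

Emit:
{"op": "apply_moves", "data": {
  "motion": [
    [[0, 0.5, -2], 4],
    [[-0.1, 1.2, -5], 8.9],
    [[-0.15, 1.2, -8], 8.9],
    [[-0.15, 1.2, -10], 8.9],
    [[-0.15, 1.2, -10], 8.9],
    [[-0.15, 1.2, -10], 8.9],
    [[-0.15, 1.2, -10], 8.9],
    [[-0.15, 1.2, -10], 8.9],
    [[-0.15, 1.2, -10], 8.9]
  ],
  "hand": 3.0
}}

```text
clock: 12.5
tool_pos: [0.4753, -0.1298, 0.0946]
orientation: [-179.9, -0.0, -69.4]
force: [0.3, 0.5, -0.4]
opening: 0.0306
```

```bash
python3 -c "
from h import *
wsnap('w8')"
```

```text
[ 0.47525789 -0.12982455  0.09464345] [-1.79902179e+02 -2.50791637e-02 -6.93972053e+01] 12.5
```

View pics/w8.png

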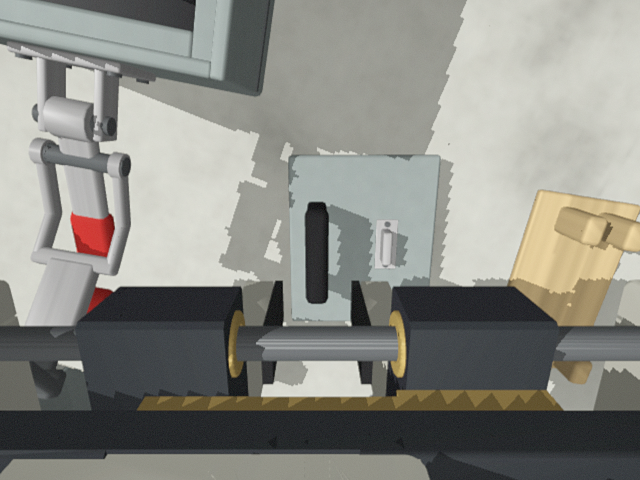

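Emit:
{"op": "apply_moves", "data": {
  "motion": [
    [[0, 0, -3], 0],
    [[0, 0, -5], 0],
    [[0, 0, -6.5], 0],
    [[0, 0, -7.2], 0],
    [[0, 0, -7.2], 0]
  ]
}}

```text
clock: 13.05
tool_pos: [0.4743, -0.1299, 0.0213]
orientation: [179.9, 0.0, -69.4]
force: [-0.3, 0.2, -0.2]
opening: 0.0298
```

Emit:
{"op": "apply_moves", "data": {
  "motion": [
    [[0, 0, 0], 0],
    [[0, 0, 0], 0],
    [[0, 0, 0], 0],
    [[0, 0, 0], 0],
    [[0, 0, 0], 0],
    [[0, 0, 0], 0]
  ],
  "hand": 0.6
}}

```text
clock: 13.65
tool_pos: [0.4753, -0.1298, 0.0226]
orientation: [-179.9, -0.0, -69.4]
force: [-0.2, 1.0, 6.1]
opening: 0.0137
```

```bash
python3 -c "
from h import *
crop(cv2.imread('pics/w7.png'),0,0,260,120,3,'pics/w7d.png');crop(cv2.imread('pics/w3.png'),0,0,260,130,3,'pics/w3d.png')
t=cv2.imread('pics/top7.png');crop(t,300,180,440,300,5,'pics/t7c.png')"
```

```text
(no output)
```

View pics/w7d.png

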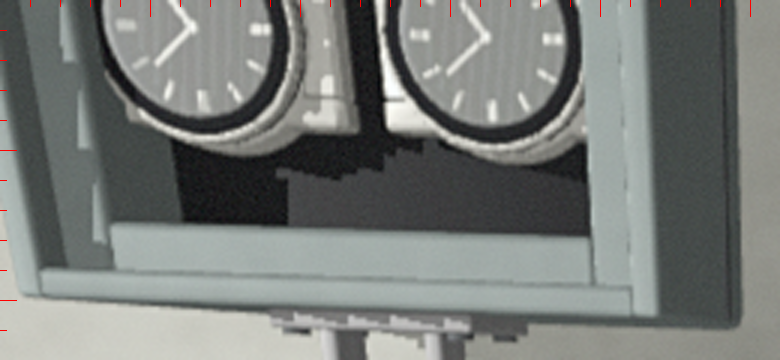

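View pics/w3d.png

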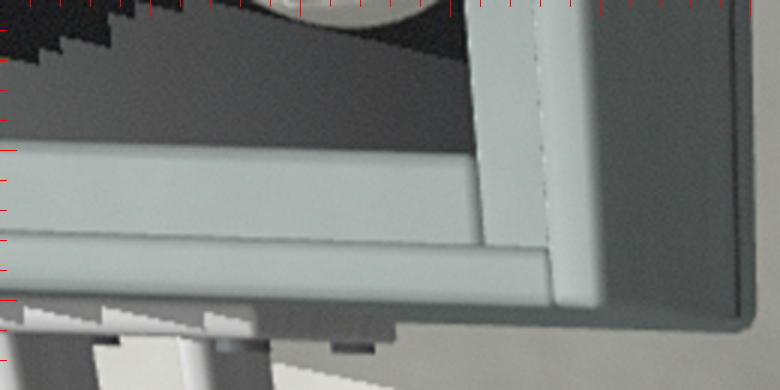

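View pics/t7c.png

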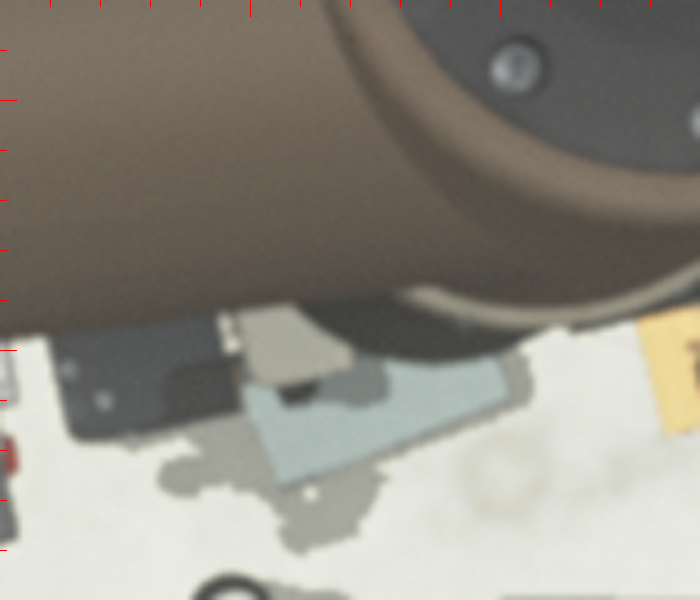

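Run:
```python
from h import *
np.set_printoptions(precision=4,suppress=True)
a=wpx("w7",219,105,.102);b=wpx("w7",7.3,97.7,.102)
print(a,b,np.linalg.norm(a-b));d=(b-a)[:2];print("yaw",np.degrees(np.arctan2(d[1],d[0]))-90)
yaw=np.arctan2(d[1],d[0])-np.pi/2;ex=np.array([np.cos(yaw),np.sin(yaw)])
print("ctr",(a+b)[:2]/2+.056*ex)
a3=wpx("w3",201,101.3,.102);b3=wpx("w3",0,96.5,.102);d3=(b3-a3)[:2];y3=np.arctan2(d3[1],d3[0])-np.pi/2;print("w3",a3,np.degrees(y3))
e=np.array([np.cos(y3),np.sin(y3)]);print("ctr3",a3[:2]+.056*e+.066*np.array([-e[1],e[0]]))
# depth rim
print(wpx("w7",100,96),wpx("w7",216,60))
```

```text
[ 0.548  -0.0646  0.102 ] [0.5258 0.0637 0.102 ] 0.13019991478921275
yaw 9.834404034976828
ctr [0.5921 0.0091]
w3 [ 0.5484 -0.0649  0.102 ] 10.410643845304731
ctr3 [0.5915 0.0101]
[0.5385 0.0071 0.1033] [ 0.5731 -0.0594  0.1016]
```

Emit:
{"op": "apply_moves", "data": {
  "motion": [
    [[0, 0, 2], 0],
    [[0, 0, 5], 0],
    [[0, 0, 9], -8],
    [[0, 0, 13], -16],
    [[1, 1, 16], -24],
    [[2, 2, 16], -32],
    [[3, 3, 16], -40],
    [[4, 4, 16], -48],
    [[5, 5, 16], -56],
    [[6, 6, 16], -64]
  ]
}}

```text
clock: 14.65
tool_pos: [0.5345, -0.0694, 0.1814]
orientation: [180.0, -0.0, -133.7]
force: [0.1, -0.8, -2.4]
opening: 0.0138
```

Emit:
{"op": "apply_moves", "data": {
  "motion": [
    [[1, 1, 0], -8],
    [[2, 2, 0], -16],
    [[3, 3, 0], -24],
    [[4, 4, 0], -32],
    [[5, 5, 0], -36.7],
    [[6, 6, 0], -36.7],
    [[7, 7, 0], -36.7],
    [[8.2, 8.2, 0], -36.7],
    [[8.2, 8.2, 0], -36.7],
    [[8.2, 8.2, 0], -36.7]
  ]
}}

```text
clock: 15.65
tool_pos: [0.6169, 0.0127, 0.1814]
orientation: [-180.0, -0.0, -170.0]
force: [0.1, -0.1, -2.1]
opening: 0.0136
```

```bash
python3 -c "
from h import *
wsnap('w9');p,d=ctrl.snapshot('scene');crop(p,240,80,440,230,4,'pics/s9.png')"
```

```text
[0.61688253 0.01265586 0.18135338] [-1.79999827e+02 -4.15079619e-02 -1.70015670e+02] 15.65
```

View pics/w9.png

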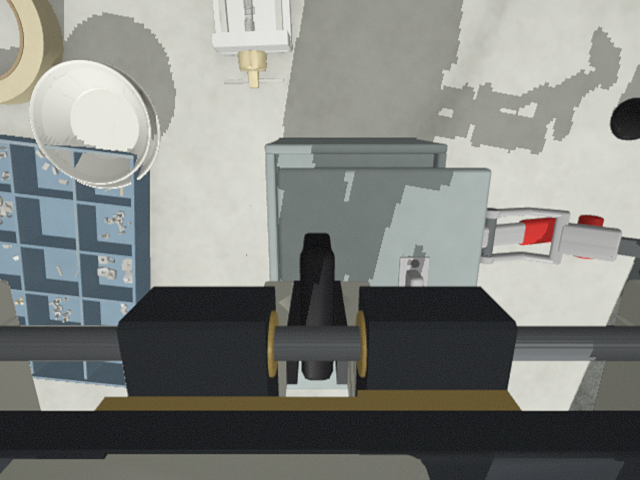

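View pics/s9.png

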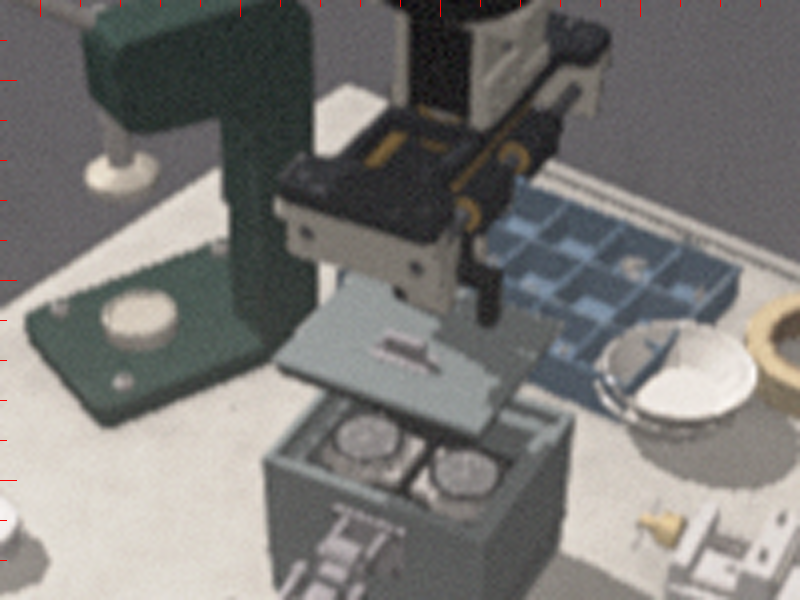

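```bash
python3 -c "
from h import *
crop(cv2.imread('pics/w9.png'),255,125,505,310,3,'pics/w9c.png')"
```

```text
(no output)
```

View pics/w9c.png

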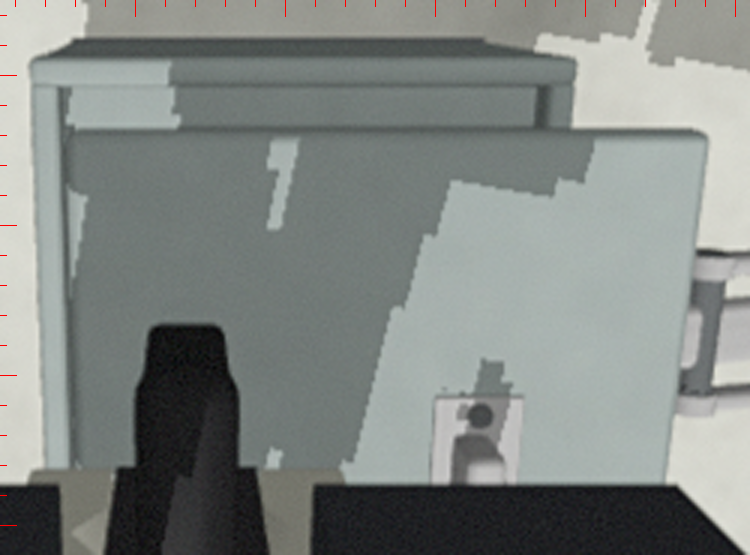

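Run:
```python
from h import *
np.set_printoptions(precision=4,suppress=True)
f=lambda u,v,h=None:wpx("w9",255+u/3,125+v/3,h)
print("lid h",f(550,300),f(150,200),f(600,160),f(620,450))
h=.171
A=f(707,132,h);B=f(68,131,h);C=f(668,480,h);print("lid",A,B,C,np.linalg.norm(A-B))
d=(B-A);print("lid yaw -y edge",np.degrees(np.arctan2(d[1],d[0])));d=C-A;print("front edge",np.degrees(np.arctan2(d[1],d[0]))-90)
A=f(577,58,.102);B=f(33,58,.102);C=f(46,460,.102);print("case",A,B,C,np.linalg.norm(A-B))
d=(B-A);print("yaw",np.degrees(np.arctan2(d[1],d[0])));d=C-B;print("rear edge",np.degrees(np.arctan2(d[1],d[0]))-90)
```

```text
lid h [ 0.5659 -0.0286  0.1709] [ 0.6288 -0.0333  0.1712] [ 0.5641 -0.0506  0.1703] [ 0.5484 -0.0066  0.1709]
lid [ 0.55   -0.0574  0.171 ] [ 0.6424 -0.0413  0.171 ] [ 0.5394 -0.0029  0.171 ] 0.09374986483017764
lid yaw -y edge 9.879127860185509
front edge 11.045848971002599
case [ 0.5481 -0.0645  0.102 ] [ 0.6568 -0.0454  0.102 ] [0.642  0.0414 0.102 ] 0.11037385325087742
yaw 9.975407851877762
rear edge 9.688995442941305
```

Emit:
{"op": "apply_moves", "data": {
  "motion": [
    [[0.25, 0.1, -1], 0],
    [[0.47, 0.2, -2], 0],
    [[0.47, 0.2, -3.5], 0],
    [[0.47, 0.2, -4.8], 0],
    [[0.47, 0.2, -5.2], 0],
    [[0.47, 0.2, -5.2], 0],
    [[0.47, 0.2, -5.2], 0]
  ]
}}

```text
clock: 16.45
tool_pos: [0.6217, 0.0141, 0.13]
orientation: [-180.0, 0.0, -170.1]
force: [1.2, 0.1, -1.7]
opening: 0.0137
```

```bash
python3 -c "
from h import *
wsnap('w10')
crop(cv2.imread('pics/w10.png'),235,95,505,310,3,'pics/w10c.png')
print(ctrl.get_obs()['force'])"
```

```text
[0.62170491 0.0141292  0.13004449] [-1.79987153e+02  2.26777600e-02 -1.70085838e+02] 16.45
[ 0.79508621  0.32374723 -2.09862757]
```

View pics/w10c.png

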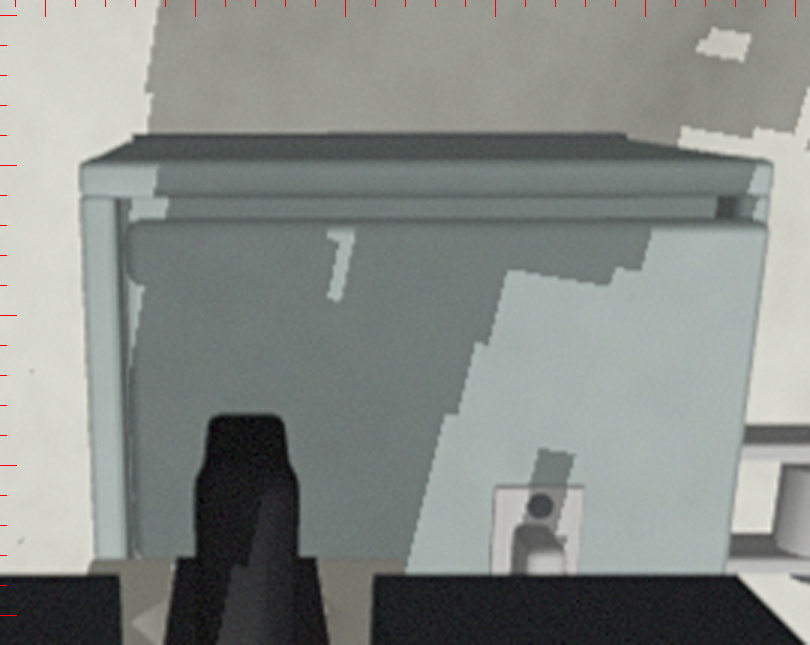

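Run:
```python
from h import *
np.set_printoptions(precision=4,suppress=True)
f=lambda u,v,h=None:wpx("w10",235+u/3,95+v/3,h)
print("h",f(650,300),f(300,300),f(500,180),f(105,400))
h=.1194;yaw=np.radians(9.9);ex=np.array([np.cos(yaw),np.sin(yaw)]);ey=np.array([-ex[1],ex[0]])
A=f(768,225,h);B=f(127,221,h);print(A,B,np.linalg.norm(A-B));M=((A+B)/2)[:2]
A2=f(773,160,.102);B2=f(80,161,.102);print(A2,B2,np.linalg.norm(A2-B2));N=((A2+B2)/2)[:2]
# inner rim edge of -y wall (v~196) h=.102, rear wall inner edge (118,300), lid rear edge (131,300..)
print("lid->case err x,y mm",((N+.066*ey)-(M+.058*ey))@ex*1e3,((N+.066*ey)-(M+.058*ey))@ey*1e3)
I=f(400,196,.102)[:2];L=f(400,222,h)[:2];print("gap -y",(L-I)@ey*1e3)
R=f(121,400,.102)[:2];Lr=f(131,400,h)[:2];print("gap rear",(R-Lr)@ex*1e3)
```

```text
h [ 0.5685 -0.0416  0.1195] [ 0.6201 -0.0326  0.1191] [ 0.5908 -0.0542  0.1023] [ 0.648  -0.0072  0.1027]
[ 0.5544 -0.0554  0.1194] [ 0.6473 -0.0398  0.1194] 0.0942348874867648
[ 0.5485 -0.0648  0.102 ] [ 0.6574 -0.0456  0.102 ] 0.11058861787988705
lid->case err x,y mm 0.8066951107635725 0.17818132192909444
gap -y 2.0943993323326056
gap rear 3.4815156960194407
```

Emit:
{"op": "apply_moves", "data": {
  "motion": [
    [[0.09, 0.02, 0], 0],
    [[0.09, 0.02, -0.3], 0],
    [[0.09, 0.02, -0.6], 0],
    [[0.09, 0.02, -0.8], 0],
    [[0.09, 0.02, -1.0], 0],
    [[0.09, 0.02, -1.0], 0]
  ]
}}

```text
clock: 17.1
tool_pos: [0.622, 0.0143, 0.1193]
orientation: [-180.0, -0.0, -170.1]
force: [0.2, 0.6, -2.9]
opening: 0.0135
```

Emit:
{"op": "apply_moves", "data": {
  "motion": [
    [[0, 0, -0.15], 0],
    [[0, 0, -0.25], 0],
    [[0, 0, -0.25], 0]
  ]
}}

```text
clock: 17.4
tool_pos: [0.6222, 0.0143, 0.1171]
orientation: [180.0, -0.0, -170.1]
force: [0.4, -0.2, -2.8]
opening: 0.0139
```

Emit:
{"op": "apply_moves", "data": {
  "motion": [
    [[0, 0, -0.1], 0],
    [[0, 0, -0.2], 0],
    [[0, 0, -0.2], 0]
  ]
}}

```text
clock: 17.7
tool_pos: [0.6224, 0.0144, 0.1166]
orientation: [-180.0, 0.0, -170.1]
force: [-4.3, 0.0, 6.5]
opening: 0.014
```

Contact at the expected height. Release and raise.

Emit:
{"op": "apply_moves", "data": {
  "motion": [
    [[0, 0, 0], 0],
    [[0, 0, 0], 0],
    [[0, 0, 0], 0],
    [[0, 0, 0], 0]
  ],
  "hand": 3.0
}}

```text
clock: 18.1
tool_pos: [0.6223, 0.0143, 0.1152]
orientation: [-180.0, -0.0, -170.1]
force: [-0.2, -0.3, -0.5]
opening: 0.0299
```

Emit:
{"op": "apply_moves", "data": {
  "motion": [
    [[0, 0, 2], 0],
    [[0, 0, 5], 0],
    [[-1, -1, 9], 0],
    [[-3, -2, 11], 0],
    [[-5, -2, 11], 0],
    [[-5, -2, 11], 0],
    [[-5, -2, 11], 0]
  ],
  "hand": 7.0
}}

```text
clock: 18.8
tool_pos: [0.5723, -0.0057, 0.2256]
orientation: [180.0, 0.0, -170.1]
force: [0.5, 1.2, -0.7]
opening: 0.0697
```

```bash
python3 -c "
from h import *
wsnap('w11')"
```

```text
[ 0.57226235 -0.00565607  0.22558002] [ 1.79995209e+02  4.48017847e-02 -1.70084330e+02] 18.8
```

View pics/w11.png

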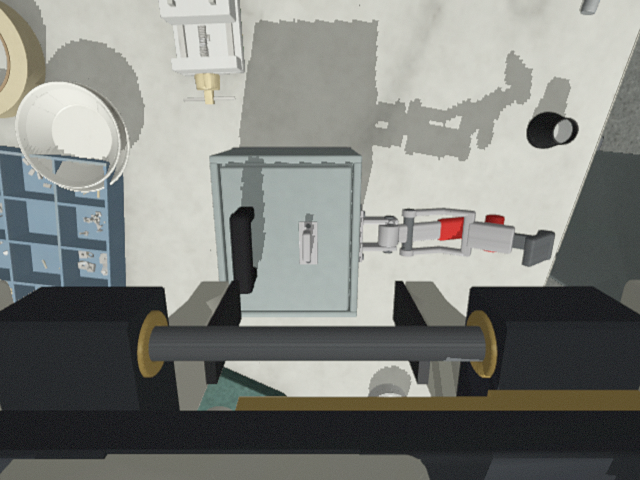

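```bash
cat > side.py <<'E'
from h import *
import sys
c=np.array([.5915,.0095]);a=np.radians(9.9);ex=np.array([np.cos(a),np.sin(a)]);ey=np.array([-ex[1],ex[0]])
def cloud(tag):
    D=np.load(f"pics/{tag}.npy");img=cv2.imread(f"pics/{tag}.png");m=ctrl.camera_model("wrist");T=np.load(f"pics/{tag}_T.npy")
    V,U=np.mgrid[:480,:640];P=np.stack([(U-m["cx"])/m["fx"]*D,(V-m["cy"])/m["fy"]*D,D,np.ones_like(D)],-1)@T.T
    q=P[...,:2]-c;return q@ex*1e3,q@ey*1e3,P[...,2]*1e3,img,D>0
def side(tag,x0,x1,out,vmax=285):
    X,Y,Z,img,ok=cloud(tag);k=ok&(X>x0)&(X<x1)&(abs(Y)<35)&(Z>15);k[vmax:]=False
    W=np.full((560,780,3),255,np.uint8);s=740/(x1-x0)
    for x,z,b in zip(X[k],Z[k],img[k]):cv2.circle(W,(int((x-x0)*s),int(530-(z-40)*s)),1,tuple(int(i) for i in b),-1)
    for g in range(int(x0),int(x1),10):cv2.line(W,(int((g-x0)*s),0),(int((g-x0)*s),560),(225,225,225),1);cv2.putText(W,str(g),(int((g-x0)*s),555),0,.35,(0,0,0))
    for g in range(40,190,10):cv2.line(W,(0,int(530-(g-40)*s)),(780,int(530-(g-40)*s)),(225,225,225),1);cv2.putText(W,str(g),(0,int(530-(g-40)*s)),0,.35,(0,0,0))
    cv2.imwrite(out,W)
E
python3 - <<'E'
from side import *
np.set_printoptions(precision=1,suppress=True)
side("w11",-215,-55,"pics/side11.png")
X,Y,Z,img,ok=cloud("w11")
for u,v in[(280,185),(335,190),(335,290),(275,290),(215,200),(356,200),(308,232),(242,250)]:print((u,v),X[v,u],Y[v,u],Z[v,u])
crop(img,370,190,570,280,4,"pics/w11c.png")
r=(img[...,2]>120)&(img[...,1]<70)&ok;r[285:]=False;n,l=cv2.connectedComponents(r.astype(np.uint8))
for i in range(1,n):
    k=l==i
    if k.sum()>15:print(i,k.sum(),[ (a[k].min(),np.median(a[k]),a[k].max()) for a in(X,Y,Z)])
E
```

```text
(280, 185) 3.906384806383629 -44.40360816877791 105.81963579947218
(335, 190) -36.453204461798606 -40.88653706021536 106.8236040130891
(335, 290) -37.50203095571477 38.48667255654366 108.30442536678059
(275, 290) 10.207405597662913 39.64488885054021 105.79698921019076
(215, 200) 53.429021158695825 -32.49588362274026 102.19853910137971
(356, 200) -52.535561522061485 -32.58959917559991 102.6030944000681
(308, 232) -16.640904047520536 -11.388550076300268 115.78004635187561
(242, 250) 28.197571584905024 -4.65248718389952 136.8994427996899
1 448 [(np.float64(-150.20818447249124), np.float64(-138.53022108891616), np.float64(-127.52581380468872)), (np.float64(-10.581607869407387), np.float64(-1.8892732002825543), np.float64(8.200086359606885)), (np.float64(62.59463993113029), np.float64(70.08610205492438), np.float64(74.87055210415089))]
2 78 [(np.float64(-174.8286069405825), np.float64(-168.91057700486567), np.float64(-164.3420105992286)), (np.float64(-15.321590942039958), np.float64(-12.785831951927975), np.float64(-10.037021599366103)), (np.float64(83.6891263396048), np.float64(85.64528984347174), np.float64(90.53039996775026))]
```

View pics/side11.png

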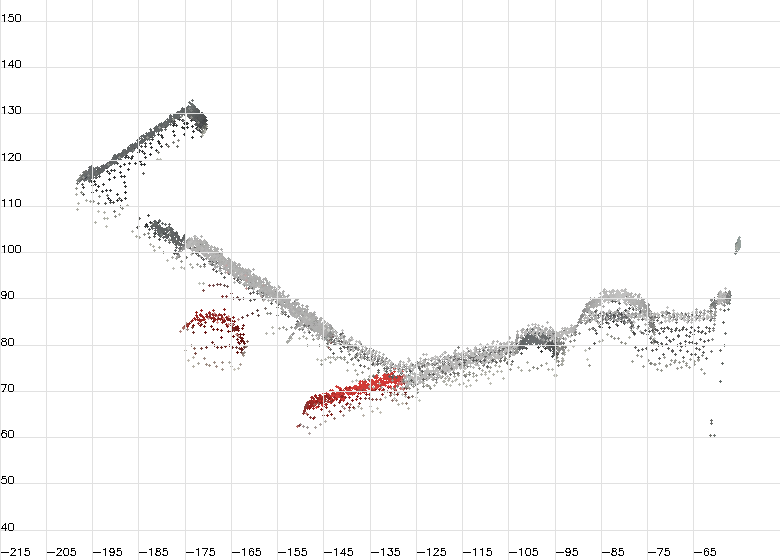

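View pics/w11c.png

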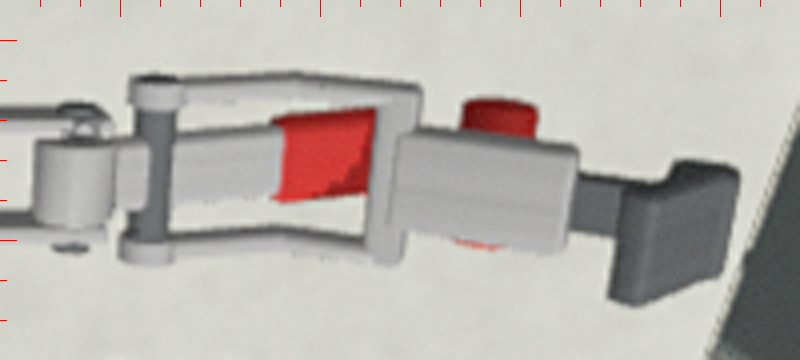

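```bash
cat > kin.py <<'E'
from side import *
def pt(x,y=0):return c+ (x*ex+y*ey)/1e3
def pin(v,phi):
    b=3.819-v;cp=np.array([-82+18*np.cos(b),82+18*np.sin(b)]);f=np.radians(phi)
    R=np.array([[np.cos(f),-np.sin(f)],[np.sin(f),np.cos(f)]])
    return cp+R@[60,37],cp+R@[87,-3],np.array([-82+80*np.cos(b),82+80*np.sin(b)])
E
python3 - <<'E'
from kin import *
np.set_printoptions(precision=1,suppress=True)
print("pin world",pt(-168.5)*1e3,pt(-168.5,-.2)*1e3)
p0=pin(.41,147)[0];print(p0)
for v,ph in[(.41,147),(.41,140),(.41,130),(.41,120),(.41,110),(.45,100),(.6,90),(.8,80),(1.0,70),(1.2,60),(1.4,50),(1.6,40),(1.75,30),(1.85,20),(1.9,12),(1.9,7),(1.9,5),(1.9,3)]:
    p,t,l=pin(v,ph);d=p-p0;w=d[0]*ex/10;print(v,ph,"pin",p,"tip",t,"lev",l,"shift cm [%.2f,%.2f,%.2f]"%(w[0],w[1],d[1]/10))
E
```

```text
pin world [425.5 -19.5] [425.5 -19.7]
[-169.8   78.9]
0.41 147 pin [-169.8   78.9] tip [-170.7  127.1] lev [-159.2   60.9] shift cm [0.00,0.00,0.00]
0.41 140 pin [-169.1   87.5] tip [-164.1  135.5] lev [-159.2   60.9] shift cm [0.07,0.01,0.86]
0.41 130 pin [-166.3   99.4] tip [-153.   145.8] lev [-159.2   60.9] shift cm [0.35,0.06,2.05]
0.41 120 pin [-161.4  110.7] tip [-140.3  154.1] lev [-159.2   60.9] shift cm [0.83,0.14,3.18]
0.41 110 pin [-154.7  121. ] tip [-126.3  160. ] lev [-159.2   60.9] shift cm [1.50,0.26,4.21]
0.45 100 pin [-146.4  130.6] tip [-111.7  164.1] lev [-159.9   64. ] shift cm [2.31,0.40,5.17]
0.6 90 pin [-136.9  140.6] tip [-96.9 167.6] lev [-161.8   75.8] shift cm [3.24,0.57,6.17]
0.8 80 pin [-125.9  149.7] tip [-81.8 169.4] lev [-161.4   91.8] shift cm [4.33,0.76,7.08]
1.0 70 pin [-113.3  156.7] tip [-66.5 168.4] lev [-157.9  107.4] shift cm [5.57,0.97,7.79]
1.2 60 pin [-99.6 161.4] tip [-51.5 164.8] lev [-151.3  121.9] shift cm [6.91,1.21,8.26]
1.4 50 pin [-85.3 163.6] tip [-37.3 158.6] lev [-142.   134.9] shift cm [8.33,1.45,8.48]
1.6 40 pin [-70.7 163.3] tip [-24.3 150. ] lev [-130.3  145.8] shift cm [9.77,1.70,8.44]
1.75 30 pin [-57.1 159.9] tip [-13.8 138.7] lev [-120.2  152.3] shift cm [11.10,1.94,8.10]
1.85 20 pin [-45.3 153.9] tip [ -6.2 125.5] lev [-113.   155.7] shift cm [12.27,2.14,7.50]
1.9 12 pin [-37.1 147.6] tip [ -2.4 114.1] lev [-109.3  157.2] shift cm [13.07,2.28,6.87]
1.9 7 pin [-33.1 143. ] tip [ -1.4 106.5] lev [-109.3  157.2] shift cm [13.47,2.35,6.41]
1.9 5 pin [-31.6 141. ] tip [ -1.2 103.5] lev [-109.3  157.2] shift cm [13.62,2.38,6.21]
1.9 3 pin [-30.2 139. ] tip [ -1.1 100.5] lev [-109.3  157.2] shift cm [13.76,2.40,6.01]
```

Emit:
{"op": "apply_moves", "data": {
  "motion": [
    [[-1.5, 0, 0], 8.5],
    [[-3, 0, 0], 17],
    [[-5, -0.3, 0], 25.5],
    [[-7, -0.5, 0], 34],
    [[-9, -0.8, 0], 42.5],
    [[-11, -1, 0], 51],
    [[-13, -1.2, -1], 59.5],
    [[-14.7, -1.4, -2], 68],
    [[-14.7, -1.4, -2.5], 76.5],
    [[-14.7, -1.4, -2.5], 85]
  ],
  "hand": 6.0
}}

```text
clock: 19.85
tool_pos: [0.425, -0.0196, 0.1994]
orientation: [179.9, -0.0, -84.7]
force: [0.0, 0.7, 0.7]
opening: 0.0599
```

Emit:
{"op": "apply_moves", "data": {
  "motion": [
    [[0, 0, 0], 5],
    [[0, 0, 0], 5],
    [[0, 0, 0], 5]
  ]
}}

```text
clock: 20.15
tool_pos: [0.4256, -0.0195, 0.1999]
orientation: [180.0, -0.0, -80.2]
force: [0.2, 0.9, -0.4]
opening: 0.0598
```

```bash
python3 -c "
from h import *
wsnap('w12')"
```

```text
[ 0.42557474 -0.01954931  0.19992199] [ 1.79952519e+02 -1.64621697e-02 -8.02493308e+01] 20.15
```

View pics/w12.png

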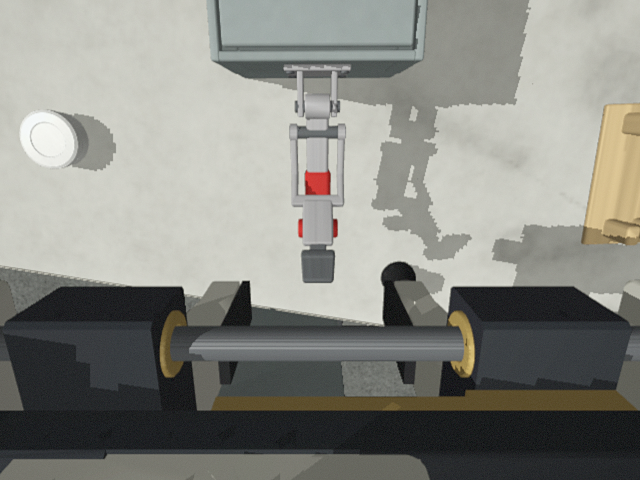

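Run:
```python
from side import *
np.set_printoptions(precision=1,suppress=True)
X,Y,Z,img,ok=cloud("w12")
r=(img[...,2]>110)&(img[...,1]<60)&ok;r[285:]=False;n,l=cv2.connectedComponents(r.astype(np.uint8))
for i in range(1,n):
    k=l==i
    if k.sum()>15:print(i,k.sum(),[ np.array([a[k].min(),np.median(a[k]),a[k].max()]) for a in(X,Y,Z)])
side("w12",-215,-55,"pics/side12.png")
```

```text
1 266 [array([-145.2, -138.5, -127.8]), array([-9.2, -1.4,  8.6]), array([65. , 69.9, 74.3])]
10 44 [array([-174.9, -167.2, -162.8]), array([12. , 12.8, 13.7]), array([80.9, 84.9, 87. ])]
11 45 [array([-174.9, -168.4, -163.6]), array([-14.1, -13.2, -11.7]), array([83.4, 85.3, 87.5])]
```

View pics/side12.png

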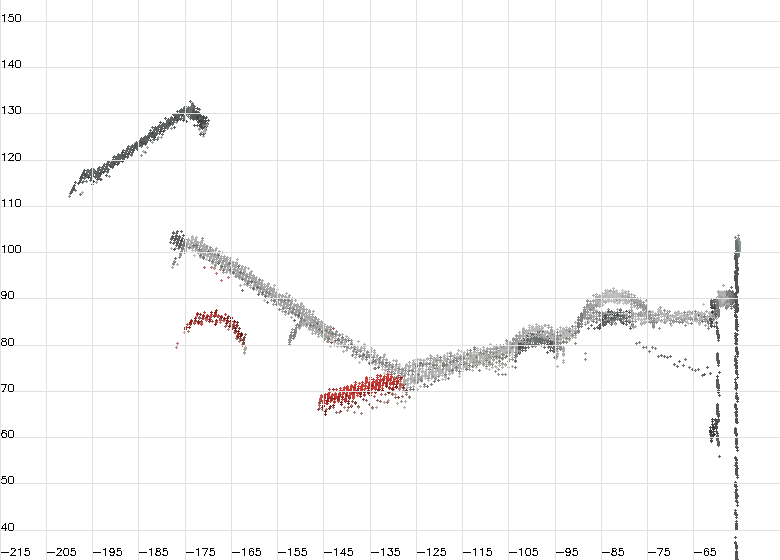

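Emit:
{"op": "apply_moves", "data": {
  "motion": [
    [[0, 0, -3.5], 0],
    [[0, 0, -7], 0],
    [[0, 0, -10], 0],
    [[0, 0, -11.8], 0],
    [[0, 0, -12.6], 0],
    [[0, 0, -12.9], 0],
    [[0, 0, -12.9], 0]
  ]
}}

```text
clock: 20.9
tool_pos: [0.4257, -0.0195, 0.0716]
orientation: [-180.0, -0.0, -80.1]
force: [-0.6, -0.8, 0.3]
opening: 0.06
```

Emit:
{"op": "apply_moves", "data": {
  "motion": [
    [[0, 0, 0], 0],
    [[0, 0, 0], 0],
    [[0, 0, 0], 0],
    [[0, 0, 0], 0],
    [[0, 0, 0], 0],
    [[0, 0, 0], 0]
  ],
  "hand": 2.2
}}

```text
clock: 21.5
tool_pos: [0.4254, -0.0199, 0.0714]
orientation: [-180.0, -0.0, -80.1]
force: [0.6, -3.0, 0.6]
opening: 0.0294
```

Emit:
{"op": "apply_moves", "data": {
  "motion": [
    [[0.03, 0, 0.4], 0],
    [[0.07, 0.01, 0.86], 0],
    [[0.2, 0.03, 1.45], 0],
    [[0.35, 0.06, 2.05], 0],
    [[0.57, 0.1, 2.6], 0],
    [[0.83, 0.14, 3.18], 0],
    [[1.15, 0.2, 3.7], 0],
    [[1.5, 0.26, 4.21], 0],
    [[1.5, 0.26, 4.21], 0]
  ]
}}

```text
clock: 22.4
tool_pos: [0.4403, -0.0172, 0.1139]
orientation: [180.0, -0.0, -80.1]
force: [-2.4, -5.6, 0.3]
opening: 0.0297
```

```bash
python3 -c "
from h import *
p,d=ctrl.snapshot('scene');crop(p,250,130,420,260,4,'pics/s13.png')"
```

```text
(no output)
```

View pics/s13.png

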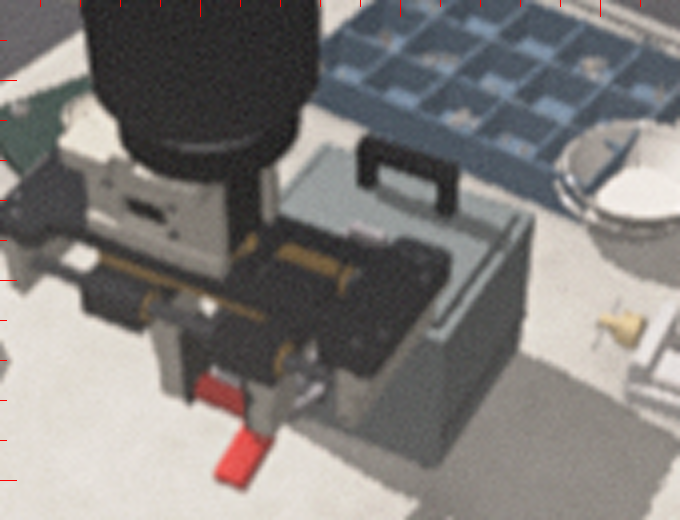

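Emit:
{"op": "apply_moves", "data": {
  "motion": [
    [[0.4, 0.06, 0.5], 0],
    [[0.81, 0.12, 0.96], 0],
    [[1.27, 0.2, 1.48], 0],
    [[1.74, 0.27, 1.96], 0],
    [[2.28, 0.36, 2.43], 0],
    [[2.83, 0.46, 2.87], 0],
    [[3.45, 0.56, 3.25], 0],
    [[4.07, 0.67, 3.58], 0],
    [[4.74, 0.78, 3.83], 0],
    [[5.41, 0.9, 4.05], 0]
  ]
}}

```text
clock: 23.45
tool_pos: [0.4947, -0.0079, 0.1539]
orientation: [180.0, 0.0, -80.1]
force: [-2.2, -2.4, -3.1]
opening: 0.0295
```

```bash
python3 -c "
from h import *
p,d=ctrl.snapshot('scene');crop(p,250,130,420,260,4,'pics/s14.png')"
```

```text
(no output)
```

View pics/s14.png

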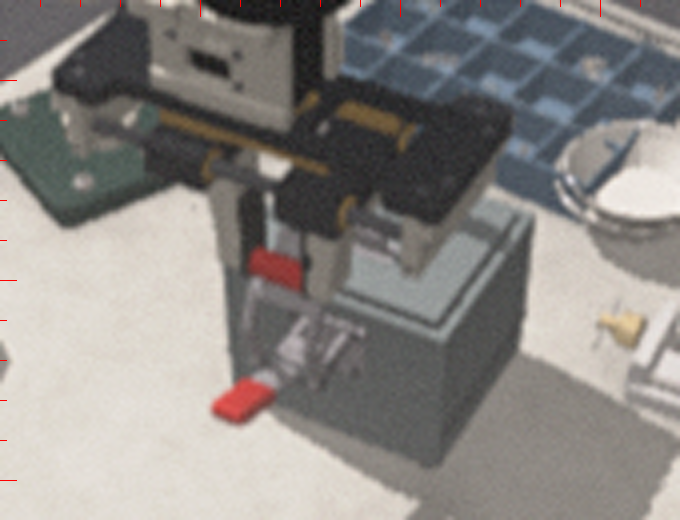

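Emit:
{"op": "apply_moves", "data": {
  "motion": [
    [[0.7, 0.13, 0.13], 0],
    [[1.42, 0.25, 0.22], 0],
    [[2.14, 0.38, 0.22], 0],
    [[2.86, 0.5, 0.18], 0],
    [[3.55, 0.62, 0.03], 0],
    [[4.19, 0.73, -0.16], 0],
    [[4.8, 0.83, -0.44], 0],
    [[5.36, 0.93, -0.76], 0],
    [[5.8, 1.0, -1.05], 0],
    [[5.8, 1.0, -1.05], 0]
  ]
}}

```text
clock: 24.5
tool_pos: [0.5529, 0.0021, 0.1429]
orientation: [180.0, -0.0, -80.1]
force: [-3.8, 0.5, 0.4]
opening: 0.029
```

```bash
python3 -c "
from h import *
wsnap('w15')
p,d=ctrl.snapshot('scene');crop(p,250,100,420,230,4,'pics/s15.png')"
```

```text
[0.55290893 0.00212387 0.1428758 ] [ 1.79990857e+02 -2.36680003e-03 -8.00927540e+01] 24.5
```

View pics/s15.png

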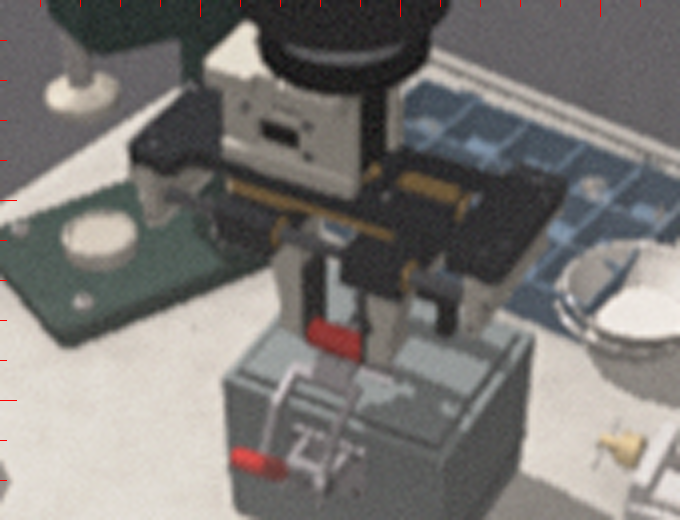

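View pics/w15.png

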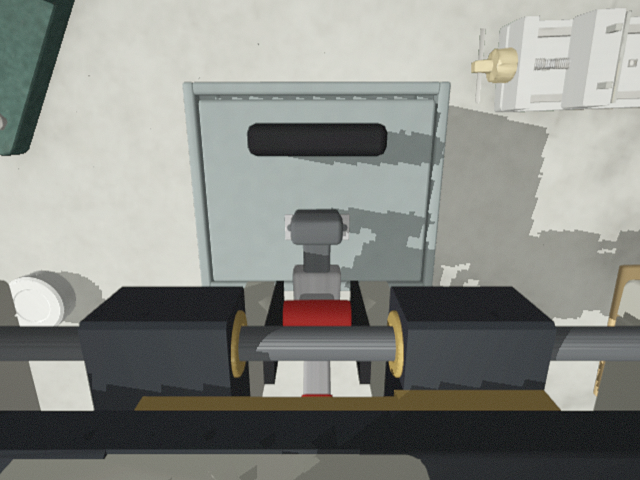

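Run:
```python
from side import *
side("w15",-120,50,"pics/side15.png",305)
```

```text
(no output)
```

View pics/side15.png

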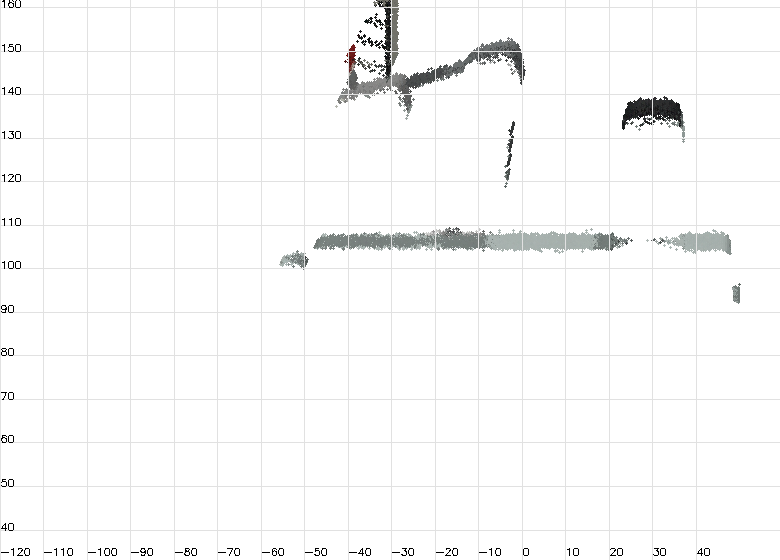

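Run:
```python
from side import *
np.set_printoptions(precision=1,suppress=True)
X,Y,Z,img,ok=cloud("w15")
for v in range(296,330,4):print(v,X[v,318],Z[v,318],Y[v,290],Z[v,290],X[v,290],img[v,318])
for v in range(380,408,4):print(v,X[v,318],Z[v,318],img[v,318])
for v in range(205,250,4):print(v,X[v,300],Y[v,300],Z[v,300],X[v,316],Z[v,316])
```

```text
296 -39.316321509866775 142.42744587100643 23.075877342217783 0.050880264515829055 -108.01051752661827 [91 91 93]
300 -39.37032666883173 146.38785175980982 11.731413859594277 147.13455520498707 -39.004922724301544 [ 32  34 104]
304 -39.71108855001296 149.61106470954377 11.503961690954002 150.56323060966247 -39.23179953196928 [ 24  29 113]
308 -40.53595485286967 151.77100624714768 11.390739229930574 152.51127745226512 -40.15480636427658 [ 15  22 119]
312 -41.5648187129653 153.46857596301905 11.31693273152889 153.94716318967693 -41.31379831689366 [ 32  32 134]
316 -42.993858576448424 154.37720281991767 11.379355962040503 153.6456497807601 -43.398300633521224 [ 37  38 147]
320 -44.5815637036435 154.9831856032169 11.337014061904146 154.67633728696524 -44.75790863793067 [ 41  45 157]
324 -46.9222226073024 154.27016578221742 11.331509650078477 155.23847475131754 -46.371994568880595 [ 44  48 163]
328 -7.739167663737683 224.43161500918617 6.027179616230382 222.45885066347986 -8.89842090680167 [65 61 59]
380 -106.46287350719204 114.02700505995786 [164 165 164]
384 -107.97894407795938 115.5987
[... 785 characters left out ...]
3983166816
225 -3.4327918183221198 6.676903219703376 150.66517417364386 -3.576478650065084 150.12855619579219
229 -4.819508767594143 6.646642326872921 151.78714961040237 -4.781383650059048 151.91702811735342
233 -6.968408224863491 6.738598342239817 150.25952767129124 -6.741265108271015 151.02878655098758
237 -8.617440897521815 6.748140683257493 150.52275748259981 -8.710868159074991 150.21078808910178
241 -10.969622263536253 6.86038866035175 148.57791104894142 -10.995240395864618 148.49155275354642
245 -26.3677493840116 8.821172694950077 107.00670950521918 -13.432900148715166 146.46024010183464
249 -28.793341868366085 8.871475664249186 106.54076010690835 -15.694859392714474 145.11961707667325
```

Emit:
{"op": "apply_moves", "data": {
  "motion": [
    [[0.25, 0.04, 0], 0],
    [[0.5, 0.08, 0], 0],
    [[0.75, 0.13, 0], 0],
    [[1.0, 0.17, -0.1], 0],
    [[1.0, 0.17, -0.1], 0]
  ]
}}

```text
clock: 25.1
tool_pos: [0.5631, 0.0039, 0.1425]
orientation: [-179.9, -0.0, -80.1]
force: [-2.8, 0.7, 1.1]
opening: 0.0294
```

Run:
```python
from side import *
np.set_printoptions(precision=1,suppress=True)
wsnap("w16");X,Y,Z,img,ok=cloud("w16")
for v in range(300,330,6):print(v,X[v,318],Z[v,318],img[v,318])
for v in range(376,396,4):print(v,X[v,318],Z[v,318],img[v,318])
side("w16",-120,50,"pics/side16.png",305)
```

```text
[0.6 0.  0.1] [-179.9   -0.   -80.1] 25.1
300 -29.481624342071374 145.06261398410476 [63 67 96]
306 -29.5997141796835 150.65740403979615 [ 27  32 116]
312 -30.842553364510504 153.78885612316023 [ 25  26 130]
318 -33.76482121820087 153.70860575621293 [ 39  43 150]
324 -36.788037478196664 153.50854607248485 [ 39  45 161]
376 -90.04958546094278 117.9621101677647 [132 134 132]
380 -91.34312731284562 119.74610299464727 [134 134 134]
384 -92.4548818710571 121.72036486385893 [134 134 134]
388 -93.1564079768975 124.16100941296959 [134 133 135]
392 -94.4619719172641 125.79033479503326 [137 138 138]
```

View pics/side16.png

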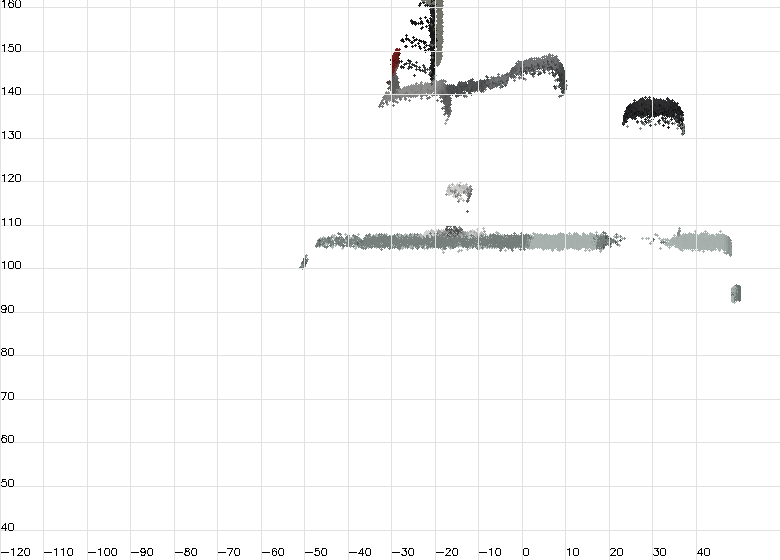

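View pics/w16.png

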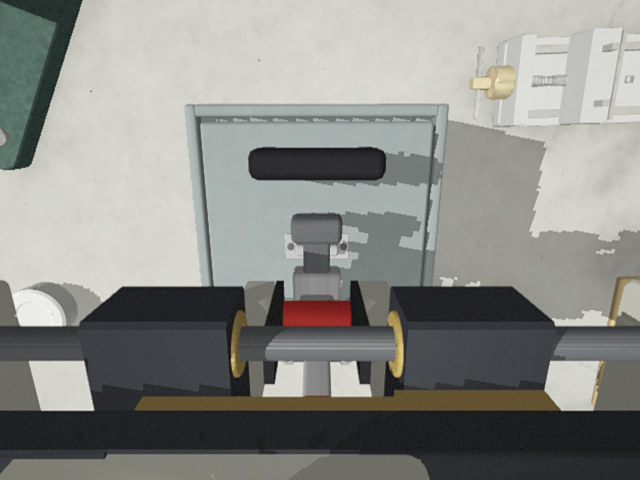

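Emit:
{"op": "apply_moves", "data": {
  "motion": [
    [[0, 0, -0.2], 0],
    [[0.1, 0, -0.4], 0],
    [[0.1, 0, -0.5], 0]
  ]
}}

```text
clock: 25.45
tool_pos: [0.5653, 0.0042, 0.1383]
orientation: [-179.8, 0.0, -80.1]
force: [1.7, 1.7, 5.3]
opening: 0.0295
```

Emit:
{"op": "apply_moves", "data": {
  "motion": [
    [[0, 0, 0], 0],
    [[0, 0, 0], 0],
    [[0, 0, 0], 0],
    [[0, 0, 0], 0]
  ],
  "hand": 5.0
}}

```text
clock: 25.85
tool_pos: [0.5631, 0.0034, 0.1371]
orientation: [180.0, -0.0, -80.1]
force: [-0.5, 0.5, -0.4]
opening: 0.0492
```

Emit:
{"op": "apply_moves", "data": {
  "motion": [
    [[0, 0, 2], 0],
    [[0, 0, 4], 0],
    [[0, 0, 6], 0],
    [[0, 0, 8], 0],
    [[0, 0, 8], 0],
    [[0, 0, 8], 0]
  ]
}}

```text
clock: 26.45
tool_pos: [0.5633, 0.0037, 0.2174]
orientation: [-180.0, 0.0, -80.1]
force: [0.2, 0.1, -0.2]
opening: 0.0501
```

Run:
```python
from side import *
wsnap("w17");side("w17",-130,50,"pics/side17.png",480)
p,d=ctrl.snapshot('scene');crop(p,250,100,420,230,4,'pics/s17.png')
```

```text
[0.5632883  0.00368531 0.21743824] [-1.79967500e+02  1.96111694e-02 -8.01027522e+01] 26.45
```

View pics/side17.png

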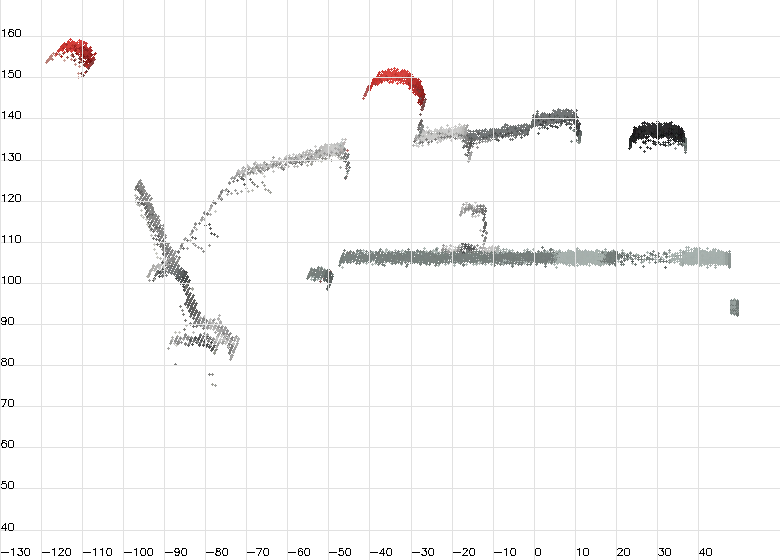

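View pics/w17.png

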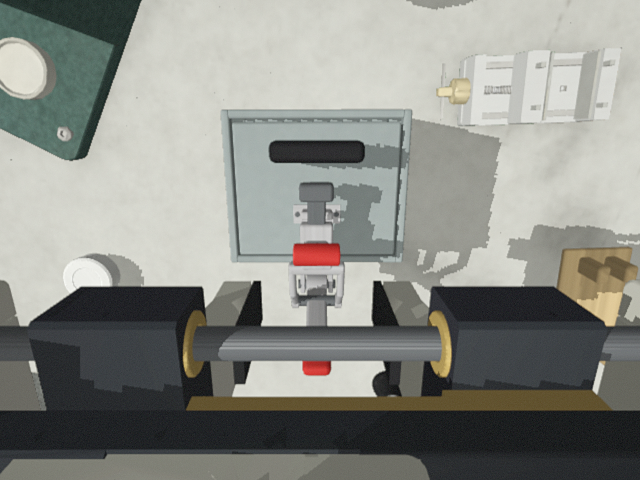

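View pics/s17.png

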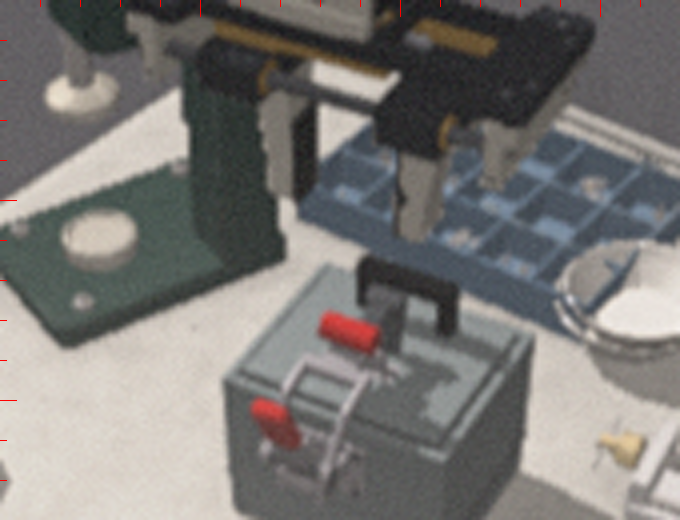

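```bash
cat > lev.py <<'E'
from kin import *
def tcp(bd,r=68):
    b=np.radians(bd);Q=np.array([-82,82])+r*np.array([np.cos(b),np.sin(b)])+5*np.array([np.sin(b),-np.cos(b)])
    return Q+[np.interp(bd,[150,200],[10,-10]),np.interp(bd,[110,150],[-8,0])]
E
python3 - <<'E'
from lev import *
np.set_printoptions(precision=4,suppress=True)
o=ctrl.get_obs();q=o["tool_pos"][:2]-c;print("now case",q@ex*1e3,q@ey*1e3,o["tool_pos"][2])
s=pt(-80)-o["tool_pos"][:2];print("shift to start cm",s*100,(.141-o["tool_pos"][2])*100)
for bd in(110,120,130,140,150,160,170,180,190,200,205,210,214,217,219):
    t=tcp(bd);d=t[0]+80;print(bd,t,"shift from start [%.2f,%.2f,%.2f]"%(d*ex[0]/10,d*ex[1]/10,(t[1]-141)/10))
E
```

```text
now case -29.321290161769827 -0.9536825380945004 0.21645997044752852
shift to start cm [-5.0088 -0.7774] -7.545997044752853
110 [-90.5589 139.6092] shift from start [-1.04,-0.18,-0.14]
120 [-101.6699  137.3897] shift from start [-2.13,-0.37,-0.36]
130 [-111.8793  133.305 ] shift from start [-3.14,-0.55,-0.77]
140 [-120.8771  127.5398] shift from start [-4.03,-0.70,-1.35]
150 [-128.3897  120.3301] shift from start [-4.77,-0.83,-2.07]
160 [-138.189   109.9558] shift from start [-5.73,-1.00,-3.10]
170 [-146.0987   98.7321] shift from start [-6.51,-1.14,-4.23]
180 [-152.   87.] shift from start [-7.09,-1.24,-5.40]
190 [-155.8352   75.116 ] shift from start [-7.47,-1.30,-6.59]
200 [-157.6092   63.4411] shift from start [-7.65,-1.33,-7.76]
205 [-155.742    57.7935] shift from start [-7.46,-1.30,-8.32]
210 [-153.3897   52.3301] shift from start [-7.23,-1.26,-8.87]
214 [-151.1705   48.1201] shift from start [-7.01,-1.22,-9.29]
217 [-149.3163   45.0698] shift from start [-6.83,-1.19,-9.59]
219 [-147.9925   43.0919] shift from start [-6.70,-1.17,-9.79]
```

Emit:
{"op": "apply_moves", "data": {
  "motion": [
    [[-2.5, -0.4, 0], 0],
    [[-5, -0.78, 0], 0],
    [[-5, -0.78, 0], 0],
    [[-5, -0.78, 0], 0],
    [[-5, -0.78, 0], 0],
    [[-5, -0.78, 0], 0],
    [[-5, -0.78, -3], 0],
    [[-5, -0.78, -6], 0],
    [[-5, -0.78, -7.5], 0],
    [[-5, -0.78, -7.5], 0]
  ],
  "hand": 0
}}

```text
clock: 27.55
tool_pos: [0.5122, -0.0045, 0.1398]
orientation: [179.7, -0.0, -80.1]
force: [0.1, -0.1, 0.3]
opening: 0.0004
```

Emit:
{"op": "apply_moves", "data": {
  "motion": [
    [[-0.5, -0.09, 0], 0],
    [[-1.04, -0.18, -0.1], 0],
    [[-1.6, -0.27, -0.25], 0],
    [[-2.13, -0.37, -0.36], 0],
    [[-2.65, -0.46, -0.56], 0],
    [[-3.14, -0.55, -0.77], 0],
    [[-3.6, -0.63, -1.05], 0],
    [[-4.03, -0.7, -1.35], 0],
    [[-4.4, -0.77, -1.7], 0],
    [[-4.77, -0.83, -2.07], 0]
  ]
}}

```text
clock: 28.55
tool_pos: [0.4654, -0.0125, 0.1214]
orientation: [-180.0, -0.0, -80.1]
force: [0.8, -0.5, 1.3]
opening: 0.0001
```

Run:
```python
from side import *
wsnap("w18")
p,d=ctrl.snapshot('scene');crop(p,250,100,420,230,4,'pics/s18.png')
```

```text
[ 0.46544356 -0.01248199  0.1213555 ] [-1.79996206e+02 -2.75543444e-03 -8.00900229e+01] 28.55
```

View pics/s18.png

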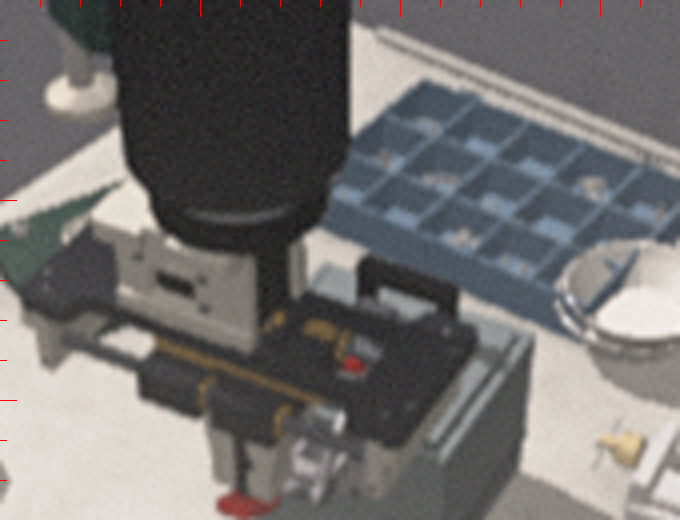

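View pics/w18.png

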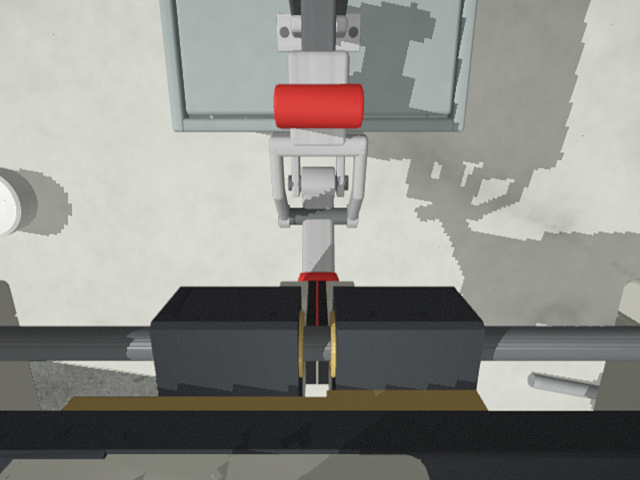

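Emit:
{"op": "apply_moves", "data": {
  "motion": [
    [[-0.48, -0.08, -0.5], 0],
    [[-0.96, -0.17, -1.03], 0],
    [[-1.36, -0.24, -1.6], 0],
    [[-1.74, -0.31, -2.16], 0],
    [[-1.74, -0.31, -2.16], 0]
  ]
}}

```text
clock: 29.15
tool_pos: [0.4472, -0.0158, 0.0992]
orientation: [179.9, -0.0, -80.1]
force: [0.1, 0.6, 0.7]
opening: 0.0008
```

Run:
```python
from side import *
wsnap("w19");side("w19",-170,0,"pics/side19.png",290)
```

```text
[ 0.44717643 -0.01582642  0.09924735] [ 1.79909537e+02 -6.03575710e-03 -8.01027335e+01] 29.15
```

View pics/w19.png

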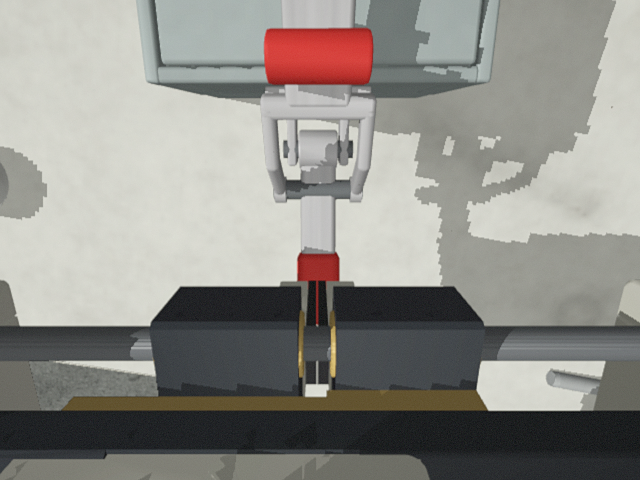

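View pics/side19.png

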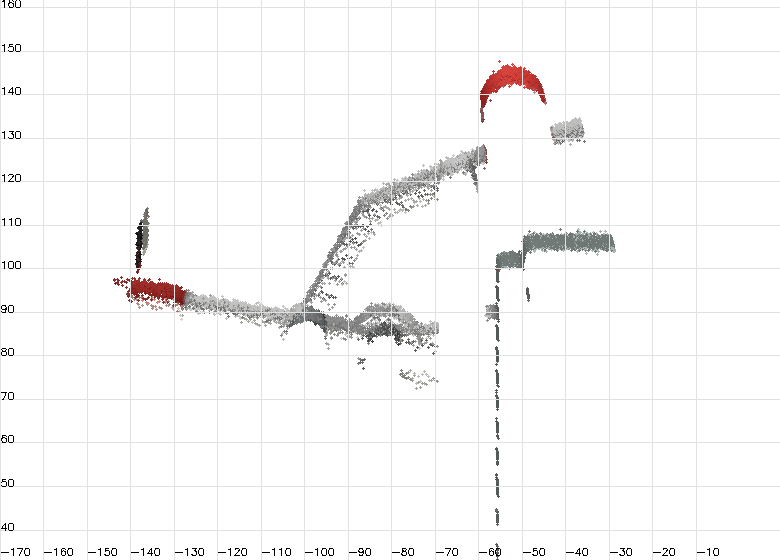

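Emit:
{"op": "apply_moves", "data": {
  "motion": [
    [[-0.3, -0.05, -0.6], 0],
    [[-0.58, -0.1, -1.17], 0],
    [[-0.8, -0.13, -1.77], 0],
    [[-0.96, -0.16, -2.36], 0],
    [[-1.07, -0.18, -2.95], 0],
    [[-1.14, -0.19, -3.53], 0],
    [[-0.95, -0.16, -4.09], 0],
    [[-0.72, -0.12, -4.64], 0]
  ]
}}

```text
clock: 30.0
tool_pos: [0.4404, -0.017, 0.0528]
orientation: [179.9, -0.0, -80.1]
force: [-0.9, 0.9, 0.8]
opening: 0.0006
```

Emit:
{"op": "apply_moves", "data": {
  "motion": [
    [[0.22, 0.04, -0.42], 0],
    [[0.4, 0.07, -0.7], 0],
    [[0.4, 0.07, -0.7], 0]
  ]
}}

```text
clock: 30.3
tool_pos: [0.4451, -0.0161, 0.0462]
orientation: [180.0, -0.0, -80.1]
force: [0.7, 0.0, 0.7]
opening: 0.0002
```

Run:
```python
from side import *
wsnap("w20");side("w20",-170,0,"pics/side20.png",290)
```

```text
[ 0.44514293 -0.01610367  0.04616791] [ 1.79953981e+02 -1.28127724e-02 -8.00982517e+01] 30.3
```

View pics/side20.png

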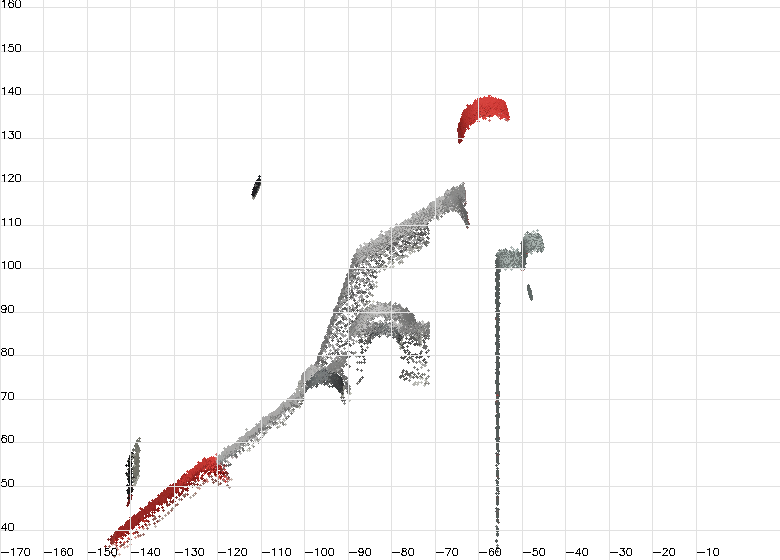

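Emit:
{"op": "apply_moves", "data": {
  "motion": [
    [[-0.5, 0, 1], 0],
    [[-1, 0, 4], 0],
    [[-1, 0, 8], 0],
    [[-1, 0, 12], 0],
    [[0, 0, 16], 0],
    [[2, 0, 18], 0],
    [[4, 0, 18], 0],
    [[6, 0, 18], 0],
    [[6, 0, 18], 0],
    [[6, 0, 18], 0]
  ]
}}

```text
clock: 31.35
tool_pos: [0.5044, -0.0162, 0.227]
orientation: [180.0, 0.0, -80.1]
force: [-0.9, -1.2, -0.3]
opening: 0.0002
```

Run:
```python
from side import *
wsnap("w21");side("w21",-160,50,"pics/side21.png",290)
p,d=ctrl.snapshot('scene');cv2.imwrite("pics/s21.png",p);crop(p,270,130,440,260,4,'pics/s21c.png')
print(ctrl.get_obs()["force"],ctrl.get_obs()["clock"])
```

```text
[ 0.5044317  -0.01618824  0.22699925] [ 1.79983304e+02  9.17362950e-03 -8.01208601e+01] 31.35
[-0.12081146 -0.06340187 -0.00037975] 31.45
```

View pics/side21.png

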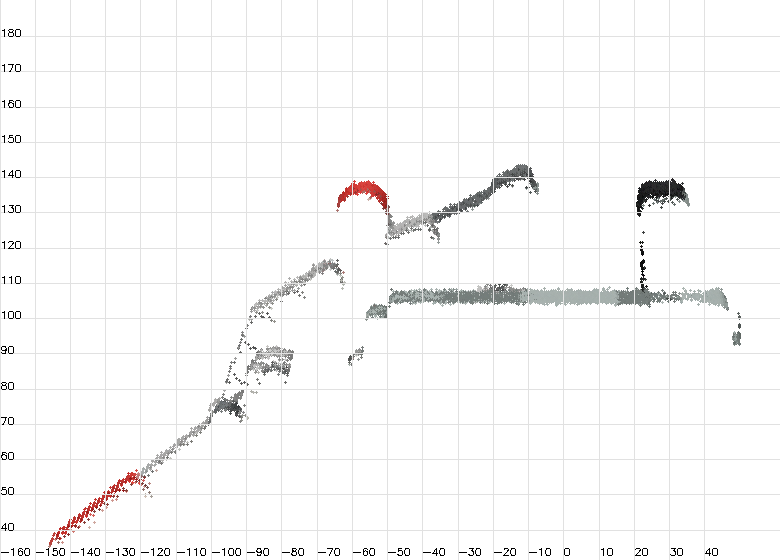

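View pics/w21.png

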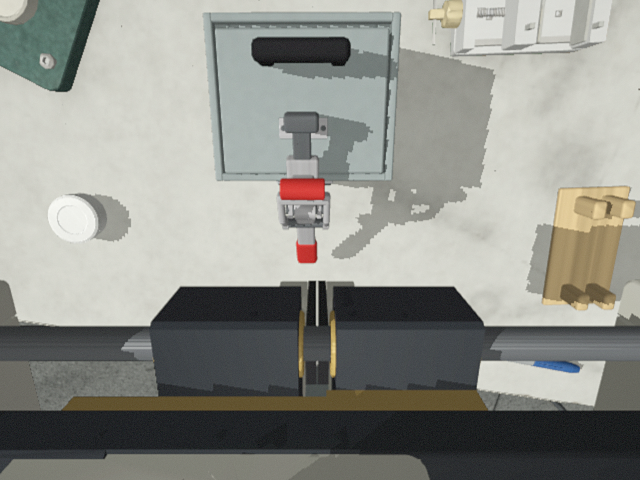

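View pics/s21.png

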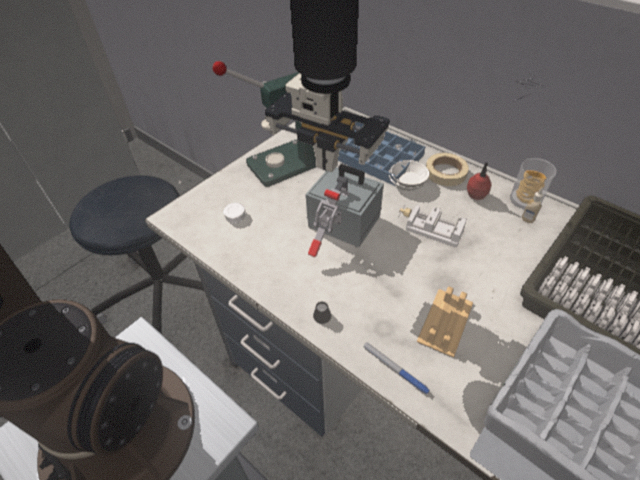

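Run:
```python
from h import *
print(ctrl.close_job())
```

```text
the job is handed in; nothing more can be done
None
```

The transit case is closed and latched. I handed the job in at about 31.5 s of the 72 s, and it reports no verdict.

**What I did:**
- I lifted the lid from the rack by its front edge, stood it on the bench and tipped it over against one finger until it lay flat, handle up.
- I let go, took it again by the handle, turned it and lowered it into the case rim, where it touched down at the expected height.
- I pinched the claw's red pin and swung it back, which also raised the lever to about 1.9 rad. I then let the tooth drop behind the keeper.
- I pushed the lever down with shut fingers until it snapped home, then moved the arm clear.

**What the last checks showed:**
- **Lid:** its top face measured 106 mm, which is seated flat. The claw has pulled it forward about 1.5 mm, within the 6 mm allowed.
- **Lever:** it lies at the closed angle within about 1°.
- **Tooth:** its tip works out at about lid-top height behind the keeper, with about 3 mm of spring stretch. I calculated this from the claw's geometry, because the tooth itself hides the keeper from the camera.
- **Bystanders and robot:** the tin, loupe and marker look unmoved, and the robot touches nothing.

**Two disagreements along the way:**
- The top camera read about 3 mm off in y from the wrist camera, so I used the wrist camera.
- The claw pin slipped about 6 mm in the pads while the lever was rising. I measured it again and corrected before releasing.

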